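# Find the bore of a block insert on the probe stand and hold it bore-up for a tube

## Robot

A 6-joint arm with a two-finger parallel gripper is mounted at the origin on a cart in front of the work surface, level with it; the furniture and walls round the work are solid. World frame = base frame: x ahead of the robot, y to its left, z up, the work surface at z = 0. Lengths are in m, angles in rad, forces in N, time in s.
With the tool pointing down it reaches from about 0.35 to 0.975 m from the base axis. Payload 4.9 kg.
Tool frame: the origin (TCP) lies midway between the tips of the shut fingers; the grasp point (between the pads) lies manip.tcp_to_grasp behind it (manip.tcp_to_grasp is the distance from the TCP to the grasp point, in m); z points along the fingers, y is the line along which they close (so a half turn about z gives the same grasp; the last joint's range is limited). The gripper opens to 85 mm and grips with 20 to 120 N. Pads are 22 mm wide; open, the fingers measure 114 mm over their backs; the gripper's body (76 mm by 85 mm) begins 54 mm behind the grasp point. The pads swing forward as they close: fully open they stand 13 mm farther back than shut.
Start: joints at [-1.41, 0.053, 1.613, -0, 1.476, -0.119], TCP at [0.173, -0.601, 0.231] pointing down, gripper open.
Joint ranges: [-3.01, 3.01], [-1.01, 2.22], [0.06, 2.58], [-1.02, 4.17], [0.09, 2.62], [-3.14, 3.14]. Speed limits (rad/s): [2.57, 2.57, 3.14, 3.14, 3.14, 3.14].

## Interface

Orientations are given as a unit quaternion [w, x, y, z].
In Python, from plant import manip, grab_frame, calibration, job_done gives the robot as it stands.
- The arm moves only by the tool send_rows, never from a script. Its argument "rows" is a list of rows, each an object of numbers: "x", "y", "z": the shift along the tool's x, y, z normalised to -1 to 1, where 1 is 15 cm; "wx", "wy", "wz": the turn, a rotation vector about the tool's x, y, z normalised to -1 to 1, where 1 is pi/4 rad; "hand": the opening, from -1 (shut) to 1 (fully open). In form: [{"x": .., "y": .., "z": .., "wx": .., "wy": .., "wz": .., "hand": ..}, ...]. A call has exactly 10 rows; each row shifts and turns the commanded pose from where the row before left it, along the tool's axes as they then stand; what a row does not reach is not made up. A row lasts 1/12 s, in which the tool goes at most 41.7 mm and 7.16 degrees, less where a joint would pass 70% of its speed; a pose out of reach is approached as far as the arm can. A call with a number of a shift or a turn outside -1 to 1 is refused whole. A call with a gripper value outside its range is refused whole. The fingers move at their own pace and stop on an object; the grip force is fixed at half the most. Time passes only in rows, so rows that do not move let the fingers close, or fill a call up. It gives the time, the measured TCP pose, the force, the opening and the grip force at its end, in the units of the state.
- manip.state(): the state, without advancing time (a new reading comes with each control period).
- grab_frame(name): name is "scene" or "side" or "wrist"; returns the picture (480x640x3 uint8, blue, green, red); there is no depth.
- calibration(name): a dict with "camera_matrix" (3x3 intrinsics, pixels), "R" (3x3) and "t" (3): a world point X has camera coordinates R X + t. Camera axes: x right, y down, z forward; pixel columns grow to the right and rows downward; lengths in m; the calibration is good to about 2 mm. A picture is of the moment at which its call begins: read the wrist's pose just before it. calibration takes no time and is no camera call; for the wrist camera it gives the pose at the moment of the call.
- job_done(): hands the job in; it is judged then, once.
The state is a dict: "time": time; "joint_pos": joint angles; "joint_vel": joint speeds; "joint_efforts": joint torques, N m; "tool_pos": TCP position; "tool_rot": TCP orientation; "contact_force": force on the tool from outside, world axes, zero at the start; "ft_torque": the same for the moment, N m; "gripper_width": opening from 0.0 (shut) to 1.0 (fully open); "grasp_force": force on a finger pad.
Only numpy, scipy, OpenCV 4.12 (cv2) and the standard library are available. Lean on these libraries where they do the work, as an engineer would, in place of code of your own. Each camera call takes 0.05 s, during which the arm holds its last target. There are 200 camera calls.

## Task

The square aluminium block insert lying on the worktop has a hole in both ends, but only one is the deep bore for a tube; the other is just a shallow dimple. Find the deep bore by feel: slide the insert gently onto either level pin of the probe stand until the pin touches the bottom of the bore (if it stops almost at once, that is the dimple), then take it off, turn it and finish while still holding it in the gripper, bore straight up and at least 20 cm above the worktop, ready to receive a tube. Leave everything else where it stands.

Things in the scene. Friction and masses are not known exactly. Their poses are not given: they have to be found in the camera images.
- insert: loose square aluminium block, 64 mm long, 36x36 across, 0.11-0.22 kg, lying on a long side, any heading. Origin: its centre (18 mm above the worktop as it lies). x axis: along its length, out of the end with the deep bore (18 mm wide, 40 deep, closed bottom). The -x end has a dimple as wide, only 4 deep. Both are centred in their end face; y, z axes are square to the long sides
- bore_mouth (a point): centre of the mouth of the deep bore, on the insert's +x axis 32 mm from its centre; its axes are those of the insert
- bore_floor (a point): centre of the bottom of the deep bore, on the insert's axis 8 mm to the -x side of its centre (40 mm behind the mouth)
- probe_stand: fixed steel stand: base plate 80x70x12 mm (x, y, z), a 14 mm column in its middle, on it a lying hub (24 mm thick, 24 long) with two level round pins, 13 mm thick with chamfered ends, pointing along the stand's +y and -y axes, 105 mm above the worktop. Each pin stands 60 mm clear of the hub. Origin: centre of the base's underside; z up
- pin_tip_a (a point): centre of the end of the pin that points along the stand's +y axis (to the left), 72 mm from the column's axis, 105 mm above the worktop
- pin_tip_b (a point): centre of the end of the pin that points along the stand's -y axis (to the right), 72 mm from the column's axis, 105 mm above the worktop
- rack_centre (a point): point on the worktop under the middle of the fixed white tube rack, full of capped tubes: about 240 mm along y, 80 mm along x, 145 mm tall; it stands between the robot and the probe stand. Right of the rack, the worktop where the insert starts is clear for laying it down and taking a new grip
- analyser_corner (a point): front right corner, on the worktop, of the large fixed bench analyser, about 0.5 m tall, which fills the worktop left of and behind this point: fold the arm back to swing past it
- slip_carton: small white cardboard box with a blue band, 46x66x30 mm; bystander; origin at the centre of its underside
- bench_timer: white bench timer with three buttons, 62x62x18 mm; bystander; origin at the centre of its underside
- sample_cup: white lidded sample cup, 39 mm across, 48 mm tall; bystander; origin at the centre of its underside
- stain_bottle: brown bottle with black cap, 48 mm across, 105 mm tall; bystander; origin at the centre of its underside
- dropper: white dropper bottle with a blue label and a blue cone tip, 25 mm across, 94 mm tall; bystander; origin at the centre of its underside
There are look-alikes about, which are no part of the job. Leave any orange look-alike of the insert alone.

How it is judged:
By the outcome, as a careful person would: the job done as asked, in the order asked, and still so for the second after the job is handed in, while the arm keeps its last pose, push and grip.
It also fails if it takes over 72 s, if anything falls off the work surface, if the arm or the gripper's body presses on something with over 40 N, if the wrist force passes 120 N, or if a joint passes its speed limit or range.

## Working session

There is one attempt and no reset: what is moved stays moved. The work goes in short steps, Python scripts to look and compute and a tool call to move; the robot and the scene stay as the last step left them, time stands still between calls to the robot, and variables do not carry over. Pictures are saved under pics/ and viewed, at most 10 in all, crops included, and the job is handed in when it is done.

Besides the shell and the picture viewer there is one more tool, called after "Emit:" in YAML: its name, and indented under it one key for each argument. send_rows: Moves the arm, as the interface text tells. Scaled input: -1 to 1 covers 15 cm each way for a shift and pi/4 rad each way for a turn. Its arguments: {"type":"object","properties":{"rows":{"type":"array","items":{"type":"object","properties":{"x":{"type":"number","minimum":-1,"maximum":1},"y":{"type":"number","minimum":-1,"maximum":1},"z":{"type":"number","minimum":-1,"maximum":1},"wx":{"type":"number","minimum":-1,"maximum":1},"wy":{"type":"number","minimum":-1,"maximum":1},"wz":{"type":"number","minimum":-1,"maximum":1},"hand":{"type":"number"}}}}},"required":["rows"]}

```bash
ls; mkdir -p pics; python3 - <<'E'
from plant import manip, grab_frame, calibration
import cv2
print(manip.tcp_to_grasp, manip.state())
for n in ("scene","side","wrist"):
    c=calibration(n); print(n,c)
    cv2.imwrite(f"pics/{n}0.png",grab_frame(n))
E
```

```text
pics
0.0187 {'time': 0.0, 'joint_pos': array([-1.40996439e+00,  5.33653716e-02,  1.61429792e+00, -1.08996713e-05,
        1.47602386e+00, -1.19024516e-01]), 'joint_vel': array([-0.00074206, -0.00055876, -0.00079783, -0.00070187, -0.00101826,
        0.00032232]), 'joint_efforts': array([-2.69561591e-03, -3.93687415e+01, -3.70181608e+01, -1.99059573e-04,
        7.17474803e-03,  7.45482652e-06]), 'tool_pos': array([ 0.1725169 , -0.60006132,  0.23005542]), 'tool_rot': array([-1.04690561e-03,  9.90225394e-01,  1.39472481e-01, -2.73134189e-05]), 'contact_force': array([-0.02183291, -0.13585291, -0.0934902 ]), 'ft_torque': array([-0.00770795,  0.00465958,  0.03596571]), 'grasp_force': 0.0, 'gripper_width': 0.9987816390893148}
scene {'camera_matrix': array([[534.75923516,   0.        , 311.79717002],
       [  0.        , 534.75923516, 236.16986481],
       [  0.        ,   0.        ,   1.        ]]), 'R': array([[-0.88196865, -0.47114625,  0.01234949],
       [-0.37208252,  0.6799638 , -0.63182579],
       [ 0.28928514, -0.56184557, -0.77501204]]), 't': array([0.44460631, 0.33542887, 0.89787011])}
side {'camera_matrix': array([[603.41192643,   0.        , 305.82787231],
       [  0.        , 603.41192643, 236.14659109],
       [  0.        ,   0.        ,   1.        ]]), 'R': array([[-0.99938121,  0.02520075,  0.02453808],
       [-0.0055585 ,  0.5757056 , -0.81763816],
       [-0.0347318 , -0.81726861, -0.57520928]]), 't': array([0.55608125, 0.14079343, 1.360508  ])}
wrist {'camera_matrix': array([[356.33220466,   0.        , 321.83130088],
       [  0.        , 356.33220466, 240.86633436],
       [  0.        ,   0.        ,   1.        ]]), 'R': array([[ 2.75812499e-01, -9.61211102e-01, -8.26948684e-04],
       [-9.27961951e-01, -2.66496022e-01,  2.60511973e-01],
       [-2.50627379e-01, -7.10850813e-02, -9.65470263e-01]]), 't': array([-0.62511259, -0.03359945,  0.3771545 ])}
```

View pics/scene0.png

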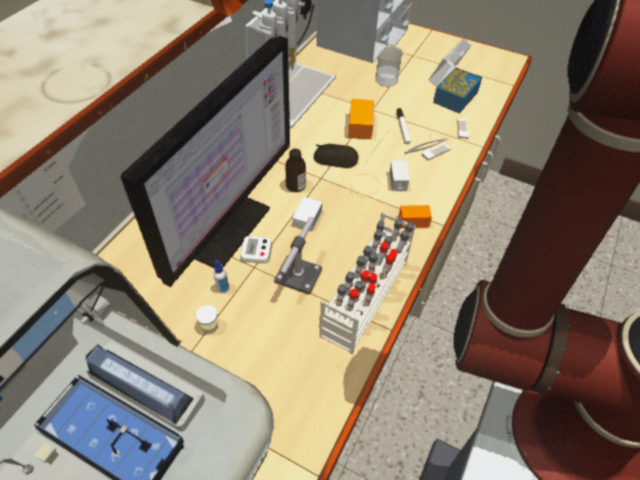

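View pics/side0.png

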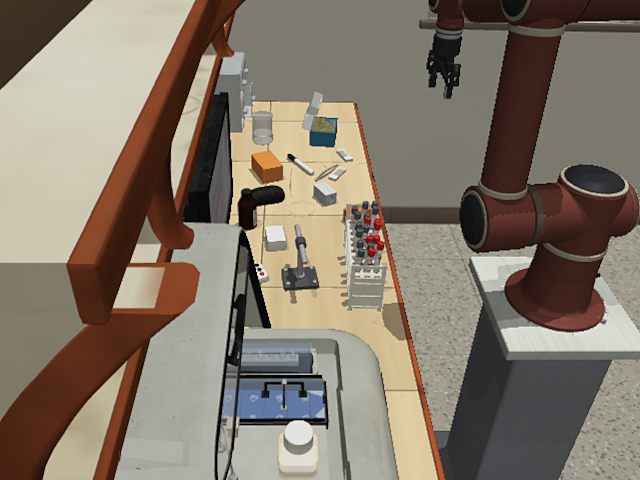

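View pics/wrist0.png

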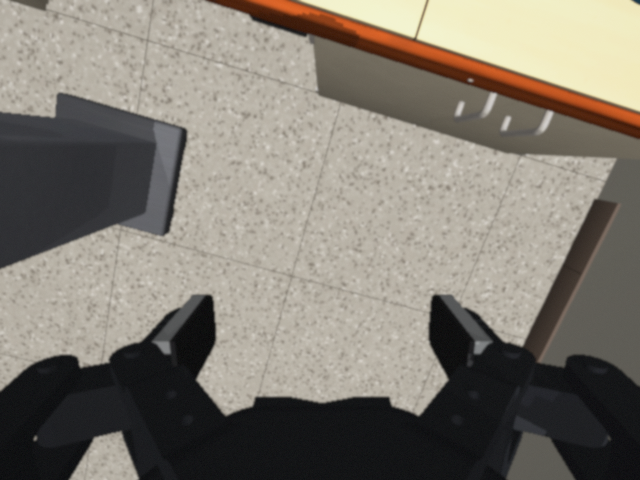

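The scene picture shows the grey insert at about (399,175), the stand base at (298,275), the rack at (370,285), and an orange block at (415,215). In the side picture the insert is at (325,193) and the stand base at (300,277). The wrist sees only the floor and the bench edge.

```bash
cat > h.py <<'E'
import numpy as np, cv2
from plant import manip, grab_frame, calibration
def ray(n,uv,c=None):
    c=c or calibration(n); K,R,t=(np.array(c[k]) for k in("camera_matrix","R","t"))
    d=R.T@np.linalg.solve(K,[uv[0],uv[1],1.]); return -R.T@t,d
def at_z(n,uv,z,c=None):
    o,d=ray(n,uv,c); return o+d*(z-o[2])/d[2]
def proj(n,X,c=None):
    c=c or calibration(n); p=c["camera_matrix"]@(c["R"]@np.array(X)+c["t"]); return p[:2]/p[2]
E
python3 - <<'E'
from h import *
a=cv2.imread("pics/scene0.png"); b=cv2.imread("pics/side0.png")
def crop(i,x,y,w,h,s): return cv2.resize(i[y:y+h,x:x+w],None,fx=s,fy=s,interpolation=cv2.INTER_CUBIC)
A=crop(a,265,150,200,150,4)
B=crop(b,240,170,150,150,4)[:600,:600]
cv2.imwrite("pics/cA.png",A);cv2.imwrite("pics/cB.png",B)
print(at_z("scene",(399,170),.036),at_z("side",(325,190),.036),at_z("scene",(298,275),.012),at_z("side",(300,277),.012))
E
```

```text
[ 0.4959634  -0.41534652  0.036     ] [ 0.49433308 -0.40872707  0.036     ] [ 0.56619895 -0.05655089  0.012     ] [ 0.56858131 -0.05944777  0.012     ]
```

View pics/cA.png

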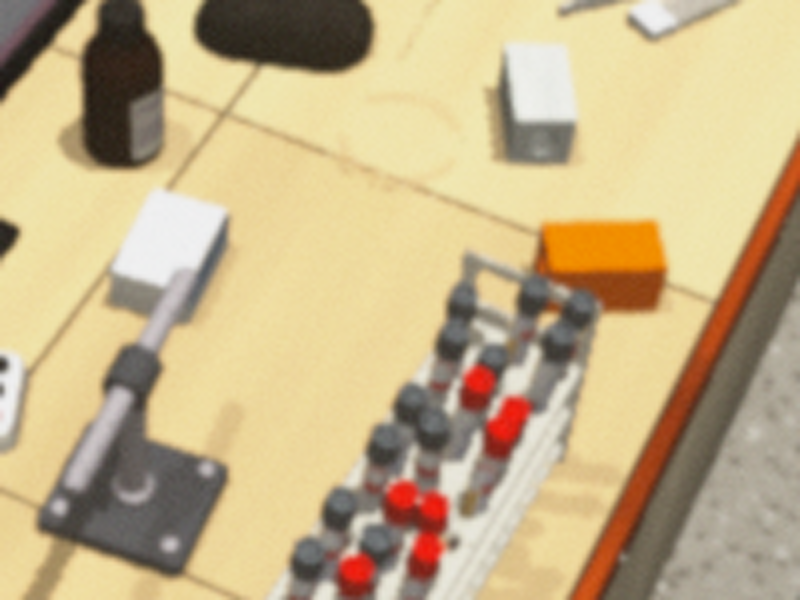

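View pics/cB.png

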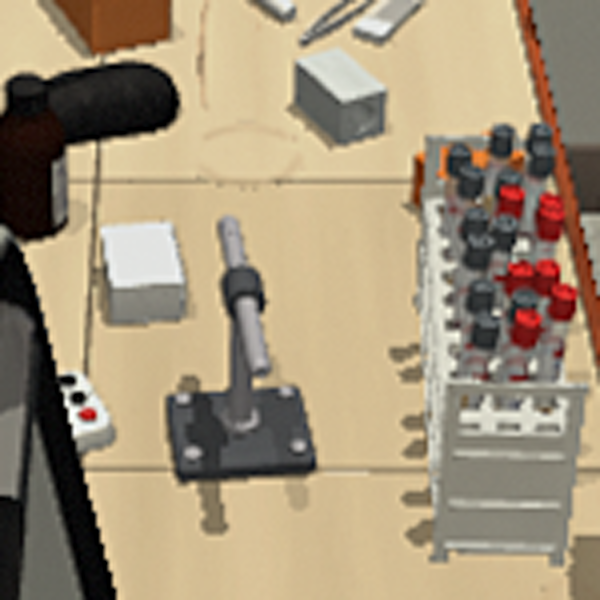

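Crop A: insert top corners at (505,45), (565,43), (577,122), (513,125), with pin tips at (77,478) and (185,275). Crop B: top corners at (296,68), (335,48), (385,92), (345,105), with pin tips at (258,368) and (228,220).

```bash
python3 - <<'E'
from h import *
np.set_printoptions(precision=4,suppress=True)
A=lambda u,v:(265+u/4-.4,150+v/4-.4); B=lambda u,v:(240+u/4-.4,170+v/4-.4)
for n,f,P in(("scene",A,[(505,45),(565,43),(577,122),(513,125)]),("side",B,[(296,68),(335,48),(385,92),(345,105)])):
    q=np.array([at_z(n,f(*p),.036) for p in P]); print(n,q[:,:2].tolist(),q.mean(0)); 
    print([np.linalg.norm(q[i]-q[i-1]).round(4) for i in range(4)])
tips=[]
for n,f,P in(("scene",A,[(77,478),(185,275)]),("side",B,[(258,368),(228,220)])):
    q=np.array([at_z(n,f(*p),.105) for p in P]); print(n,q,np.linalg.norm(q[0]-q[1]),q.mean(0),np.degrees(np.arctan2(*(q[0]-q[1])[1::-1])))
print("base scene")
P=[(40,520),(180,572),(227,478),(130,430)]
q=np.array([at_z("scene",A(*p),.012) for p in P]);print(q,[np.linalg.norm(q[i]-q[i-1]).round(4) for i in range(4)],q.mean(0))
# rack top, carton, orange
for p,z in [((470,255),.145),((600,300),.145),((575,460),.12)]: print('rack',at_z("scene",A(*p),z))
for p in [(160,190),(228,213),(190,290),(112,270)]: print('carton',at_z("scene",A(*p),.03))
for p in [(545,222),(655,222),(663,272),(540,272)]: print('orange',at_z("scene",A(*p),.036))
for p in [(440,385),(588,385)]: print('rack y+',at_z("side",B(*p),.145))
for p in [(440,558),(570,558)]: print('rack y+ bot',at_z("side",B(*p),.0))
print('rack far', at_z("side",B(425,140),.145))
E
```

```text
scene [[0.5247508110474035, -0.4349779344003481], [0.49419204004719286, -0.4538031697914691], [0.4634713677461658, -0.3953092282993343], [0.494765509645073, -0.37532478075707515]] [ 0.4943 -0.4149  0.036 ]
[np.float64(0.0668), np.float64(0.0359), np.float64(0.0661), np.float64(0.0371)]
side [[0.5250269757982982, -0.42657329626664686], [0.4966200367474981, -0.45464400677530636], [0.4653564140141674, -0.3953648124963145], [0.49361002453546754, -0.3779178748222356]] [ 0.4952 -0.4136  0.036 ]
[np.float64(0.0579), np.float64(0.0399), np.float64(0.067), np.float64(0.0332)]
scene [[ 0.563   0.001   0.105 ]
 [ 0.5779 -0.1313  0.105 ]] 0.13318101719249695 [ 0.5705 -0.0652  0.105 ] 96.3919855542805
side [[ 0.5628  0.0036  0.105 ]
 [ 0.5769 -0.1361  0.105 ]] 0.1404309309647568 [ 0.5698 -0.0662  0.105 ] 95.76509531994283
base scene
[[ 0.6021 -0.0241  0.012 ]
 [ 0.5255 -0.0305  0.012 ]
 [ 0.5314 -0.0923  0.012 ]
 [ 0.5899 -0.0953  0.012 ]] [np.float64(0.0722), np.float64(0.0768), np.float64(0.0621), np.float64(0.0585)] [ 0.5622 -0.0606  0.012 ]
rack [ 0.4492 -0.1765  0.145 ]
rack [ 0.3847 -0.1798  0.145 ]
rack [ 0.3642 -0.1067  0.12  ]
carton [ 0.6501 -0.2383  0.03  ]
carton [ 0.6086 -0.2411  0.03  ]
carton [ 0.6006 -0.1813  0.03  ]
carton [ 0.6444 -0.1736  0.03  ]
orange [ 0.4502 -0.314   0.036 ]
orange [ 0.397  -0.3433  0.036 ]
orange [ 0.3804 -0.3107  0.036 ]
orange [ 0.4387 -0.2787  0.036 ]
rack y+ [0.4743 0.0689 0.145 ]
rack y+ [0.4    0.0685 0.145 ]
rack y+ bot [0.4619 0.0361 0.    ]
rack y+ bot [0.3907 0.0359 0.    ]
rack far [ 0.4635 -0.1606  0.145 ]
```

```bash
cat >> h.py <<'E'
from scipy.spatial.transform import Rotation as Ro
from scipy.linalg import logm,expm
np.set_printoptions(precision=4,suppress=True)
def Tm(R,p): T=np.eye(4);T[:3,:3]=R;T[:3,3]=p;return T
def cur():
    s=manip.state(); w,x,y,z=s["tool_rot"]; return Tm(Ro.from_quat([x,y,z,w]).as_matrix(),s["tool_pos"])
def down(h,p):  # tool down, tool x at heading h deg
    c,s=np.cos(np.radians(h)),np.sin(np.radians(h)); return Tm(np.array([[c,s,0],[s,-c,0],[0,0,-1.]]),p)
def plan(T,N,A=None):
    "constant per-row step that leads to pose T in N rows"
    A=cur() if A is None else A
    d=expm(np.real(logm(np.linalg.inv(A)@T))/N); r=Ro.from_matrix(d[:3,:3]).as_rotvec()
    print(N,"rows shift",(d[:3,3]/.15).round(4),"turn",(r/(np.pi/4)).round(4),"mm %.1f deg %.2f"%(1e3*np.linalg.norm(d[:3,3]),np.degrees(np.linalg.norm(r))))
    for i in range(0,N+1,max(1,N//4)): print("  path",(A@np.linalg.matrix_power(d,i))[:3,3])
E
python3 - <<'E'
from h import *
plan(down(117.5,[.495,-.414,.16]),20)
E
```

```text
20 rows shift [0.1173 0.0798 0.0234] turn [-0.0001 -0.0001 -0.1127] mm 21.6 deg 5.07
  path [ 0.1725 -0.6002  0.2303]
  path [ 0.2771 -0.615   0.2127]
  path [ 0.3779 -0.5835  0.1951]
  path [ 0.4555 -0.5119  0.1776]
  path [ 0.495 -0.414  0.16 ]
```

Emit:
send_rows:
  rows:
    - {"x": 0.1173,"y": 0.0798,"z": 0.0234,"wz": -0.1127,"hand": 1}
    - {"x": 0.1173,"y": 0.0798,"z": 0.0234,"wz": -0.1127,"hand": 1}
    - {"x": 0.1173,"y": 0.0798,"z": 0.0234,"wz": -0.1127,"hand": 1}
    - {"x": 0.1173,"y": 0.0798,"z": 0.0234,"wz": -0.1127,"hand": 1}
    - {"x": 0.1173,"y": 0.0798,"z": 0.0234,"wz": -0.1127,"hand": 1}
    - {"x": 0.1173,"y": 0.0798,"z": 0.0234,"wz": -0.1127,"hand": 1}
    - {"x": 0.1173,"y": 0.0798,"z": 0.0234,"wz": -0.1127,"hand": 1}
    - {"x": 0.1173,"y": 0.0798,"z": 0.0234,"wz": -0.1127,"hand": 1}
    - {"x": 0.1173,"y": 0.0798,"z": 0.0234,"wz": -0.1127,"hand": 1}
    - {"x": 0.1173,"y": 0.0798,"z": 0.0234,"wz": -0.1127,"hand": 1}

```text
invalid input at $.rows[0]: expected keys x, y, z, wx, wy, wz, hand
```

Emit:
send_rows:
  rows:
    - {"x": 0.1173,"y": 0.0798,"z": 0.0234,"wz": -0.1127,"hand": 1}
    - {"x": 0.1173,"y": 0.0798,"z": 0.0234,"wz": -0.1127,"hand": 1}
    - {"x": 0.1173,"y": 0.0798,"z": 0.0234,"wz": -0.1127,"hand": 1}
    - {"x": 0.1173,"y": 0.0798,"z": 0.0234,"wz": -0.1127,"hand": 1}
    - {"x": 0.1173,"y": 0.0798,"z": 0.0234,"wz": -0.1127,"hand": 1}
    - {"x": 0.1173,"y": 0.0798,"z": 0.0234,"wz": -0.1127,"hand": 1}
    - {"x": 0.1173,"y": 0.0798,"z": 0.0234,"wz": -0.1127,"hand": 1}
    - {"x": 0.1173,"y": 0.0798,"z": 0.0234,"wz": -0.1127,"hand": 1}
    - {"x": 0.1173,"y": 0.0798,"z": 0.0234,"wz": -0.1127,"hand": 1}
    - {"x": 0.1173,"y": 0.0798,"z": 0.0234,"wz": -0.1127,"hand": 1}

```text
invalid input at $.rows[0]: expected keys x, y, z, wx, wy, wz, hand
```

```bash
python3 - <<'E'
from h import *
import json
print(cur(),manip.state()["joint_pos"])
c=calibration("wrist"); im=grab_frame("wrist")
cv2.imwrite("pics/w1.png",im)
import pickle; pickle.dump(c,open("w1.pkl","wb")); print(-c["R"].T@c["t"])
E
```

```text
[[ 0.9611  0.2762 -0.0002  0.1725]
 [ 0.2762 -0.9611  0.0016 -0.6002]
 [ 0.0002 -0.0016 -1.      0.2303]
 [ 0.      0.      0.      1.    ]] [-1.41    0.0532  1.614   0.      1.476  -0.119 ]
[ 0.2358 -0.5831  0.3725]
```

View pics/w1.png

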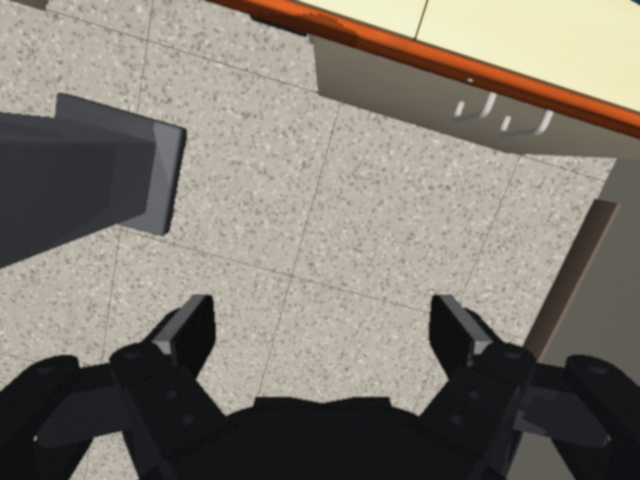

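The calls were refused because every key must be given, so the arm has not moved and the picture is the same floor view as before.

Emit:
send_rows:
  rows:
    - {"x": 0.1173,"y": 0.0798,"z": 0.0234,"wx": 0,"wy": 0,"wz": -0.1127,"hand": 1}
    - {"x": 0.1173,"y": 0.0798,"z": 0.0234,"wx": 0,"wy": 0,"wz": -0.1127,"hand": 1}
    - {"x": 0.1173,"y": 0.0798,"z": 0.0234,"wx": 0,"wy": 0,"wz": -0.1127,"hand": 1}
    - {"x": 0.1173,"y": 0.0798,"z": 0.0234,"wx": 0,"wy": 0,"wz": -0.1127,"hand": 1}
    - {"x": 0.1173,"y": 0.0798,"z": 0.0234,"wx": 0,"wy": 0,"wz": -0.1127,"hand": 1}
    - {"x": 0.1173,"y": 0.0798,"z": 0.0234,"wx": 0,"wy": 0,"wz": -0.1127,"hand": 1}
    - {"x": 0.1173,"y": 0.0798,"z": 0.0234,"wx": 0,"wy": 0,"wz": -0.1127,"hand": 1}
    - {"x": 0.1173,"y": 0.0798,"z": 0.0234,"wx": 0,"wy": 0,"wz": -0.1127,"hand": 1}
    - {"x": 0.1173,"y": 0.0798,"z": 0.0234,"wx": 0,"wy": 0,"wz": -0.1127,"hand": 1}
    - {"x": 0.1173,"y": 0.0798,"z": 0.0234,"wx": 0,"wy": 0,"wz": -0.1127,"hand": 1}

```text
time: 1.03
tool_pos: [0.3788, -0.5837, 0.1955]
tool_rot: [-0.0, 0.834, 0.552, 0.0]
contact_force: [-1.0, -0.2, -0.2]
gripper_width: 1.001
grasp_force: 0.0
```

Emit:
send_rows:
  rows:
    - {"x": 0.1173,"y": 0.0798,"z": 0.0234,"wx": 0,"wy": 0,"wz": -0.1127,"hand": 1}
    - {"x": 0.1173,"y": 0.0798,"z": 0.0234,"wx": 0,"wy": 0,"wz": -0.1127,"hand": 1}
    - {"x": 0.1173,"y": 0.0798,"z": 0.0234,"wx": 0,"wy": 0,"wz": -0.1127,"hand": 1}
    - {"x": 0.1173,"y": 0.0798,"z": 0.0234,"wx": 0,"wy": 0,"wz": -0.1127,"hand": 1}
    - {"x": 0.1173,"y": 0.0798,"z": 0.0234,"wx": 0,"wy": 0,"wz": -0.1127,"hand": 1}
    - {"x": 0.1173,"y": 0.0798,"z": 0.0234,"wx": 0,"wy": 0,"wz": -0.1127,"hand": 1}
    - {"x": 0.1173,"y": 0.0798,"z": 0.0234,"wx": 0,"wy": 0,"wz": -0.1127,"hand": 1}
    - {"x": 0.1173,"y": 0.0798,"z": 0.0234,"wx": 0,"wy": 0,"wz": -0.1127,"hand": 1}
    - {"x": 0.1173,"y": 0.0798,"z": 0.0234,"wx": 0,"wy": 0,"wz": -0.1127,"hand": 1}
    - {"x": 0.1173,"y": 0.0798,"z": 0.0234,"wx": 0,"wy": 0,"wz": -0.1127,"hand": 1}

```text
time: 1.87
tool_pos: [0.4955, -0.4135, 0.1606]
tool_rot: [-0.0, 0.517, 0.856, 0.0]
contact_force: [0.5, 0.6, 0.8]
gripper_width: 0.998
grasp_force: 0.0
```

```bash
python3 - <<'E'
from h import *
print(cur(),manip.state()["joint_pos"],manip.state()["time"])
c=calibration("wrist"); im=grab_frame("wrist")
cv2.imwrite("pics/w2.png",im)
import pickle; pickle.dump(c,open("w2.pkl","wb")); print(-c["R"].T@c["t"])
E
```

```text
[[-0.4652  0.8852 -0.0002  0.4955]
 [ 0.8852  0.4652  0.0004 -0.4135]
 [ 0.0005  0.     -1.      0.1606]
 [ 0.      0.      0.      1.    ]] [-0.8108  0.1511  1.6276  0.0001  1.3634 -1.2946] 1.8667
[ 0.4648 -0.3561  0.3028]
```

View pics/w2.png

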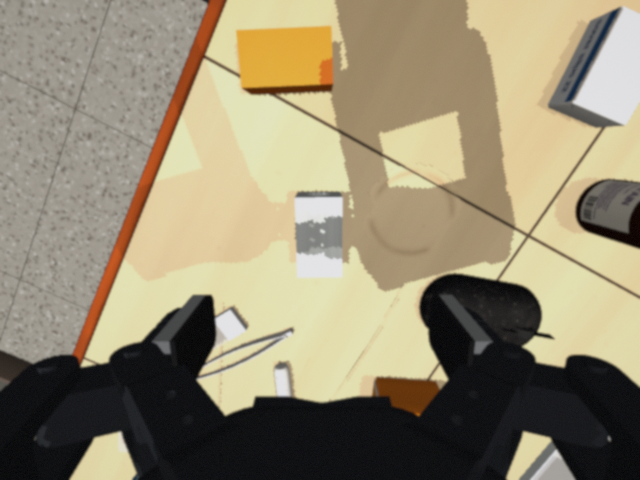

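The wrist view shows the insert well aligned, with top corners near (296,196), (342,196), (342,277), (297,277).

```bash
python3 - <<'E'
from h import *
import pickle; c=pickle.load(open("w2.pkl","rb"))
q=np.array([at_z("wrist",p,.036,c) for p in [(295.5,196),(342,196),(342.5,277),(296.5,277)]]); print(q,q.mean(0),[np.linalg.norm(q[i]-q[i-1]).round(4) for i in range(4)])
e=(q[0]+q[1]-q[2]-q[3])[:2]; h=np.degrees(np.arctan2(e[1],e[0])); print(h)
m=q.mean(0); plan(down(h,[m[0],m[1],.004]),10)
E
```

```text
[[ 0.4646 -0.3983  0.036 ]
 [ 0.4955 -0.3821  0.036 ]
 [ 0.5267 -0.4388  0.036 ]
 [ 0.4943 -0.4559  0.036 ]] [ 0.4953 -0.4188  0.036 ] [np.float64(0.0647), np.float64(0.0349), np.float64(0.0647), np.float64(0.0367)]
118.1039409652978
10 rows shift [-0.0055 -0.0034  0.1036] turn [ 0.0002 -0.0006 -0.0001] mm 15.6 deg 0.03
  path [ 0.4959 -0.4096  0.1594]
  path [ 0.4958 -0.4113  0.1283]
  path [ 0.4956 -0.4132  0.0972]
  path [ 0.4955 -0.415   0.0662]
  path [ 0.4954 -0.4169  0.0351]
  path [ 0.4953 -0.4188  0.004 ]
```

Emit:
send_rows:
  rows:
    - {"x": -0.003,"y": 0,"z": 0.13,"wx": 0,"wy": 0,"wz": 0,"hand": 1}
    - {"x": -0.003,"y": 0,"z": 0.13,"wx": 0,"wy": 0,"wz": 0,"hand": 1}
    - {"x": -0.003,"y": 0,"z": 0.13,"wx": 0,"wy": 0,"wz": 0,"hand": 1}
    - {"x": -0.003,"y": 0,"z": 0.13,"wx": 0,"wy": 0,"wz": 0,"hand": 1}
    - {"x": -0.003,"y": 0,"z": 0.13,"wx": 0,"wy": 0,"wz": 0,"hand": 1}
    - {"x": -0.003,"y": 0,"z": 0.13,"wx": 0,"wy": 0,"wz": 0,"hand": 1}
    - {"x": -0.003,"y": 0,"z": 0.13,"wx": 0,"wy": 0,"wz": 0,"hand": 1}
    - {"x": -0.003,"y": 0,"z": 0.13,"wx": 0,"wy": 0,"wz": 0,"hand": 1}
    - {"x": 0,"y": 0,"z": 0,"wx": 0,"wy": 0,"wz": 0,"hand": 1}
    - {"x": 0,"y": 0,"z": 0,"wx": 0,"wy": 0,"wz": 0,"hand": 1}

```text
time: 2.75
tool_pos: [0.4958, -0.4169, 0.0036]
tool_rot: [-0.002, 0.519, 0.855, 0.0]
contact_force: [-0.0, -0.1, -0.2]
gripper_width: 0.998
grasp_force: 0.0
```

Emit:
send_rows:
  rows:
    - {"x": 0,"y": 0,"z": 0,"wx": 0,"wy": 0,"wz": 0,"hand": -1}
    - {"x": 0,"y": 0,"z": 0,"wx": 0,"wy": 0,"wz": 0,"hand": -1}
    - {"x": 0,"y": 0,"z": 0,"wx": 0,"wy": 0,"wz": 0,"hand": -1}
    - {"x": 0,"y": 0,"z": 0,"wx": 0,"wy": 0,"wz": 0,"hand": -1}
    - {"x": 0,"y": 0,"z": 0,"wx": 0,"wy": 0,"wz": 0,"hand": -1}
    - {"x": 0,"y": 0,"z": 0,"wx": 0,"wy": 0,"wz": 0,"hand": -1}
    - {"x": 0,"y": 0,"z": 0,"wx": 0,"wy": 0,"wz": 0,"hand": -1}
    - {"x": 0,"y": 0,"z": 0,"wx": 0,"wy": 0,"wz": 0,"hand": -1}
    - {"x": 0,"y": 0,"z": 0,"wx": 0,"wy": 0,"wz": 0,"hand": -1}
    - {"x": 0,"y": 0,"z": 0,"wx": 0,"wy": 0,"wz": 0,"hand": -1}

```text
time: 3.58
tool_pos: [0.4976, -0.4187, 0.0068]
tool_rot: [0.001, 0.519, 0.855, -0.0]
contact_force: [0.5, 0.3, 6.5]
gripper_width: 0.411
grasp_force: 62.2
```

```bash
python3 - <<'E'
from h import *
s=manip.state();print(cur(),s["contact_force"],s["ft_torque"],s["joint_pos"])
A=cur();A[2,3]+=.12
plan(down(96,[.5846,-.2076,.092]),20,A)
print(at_z("scene",(295,190),0))
E
```

```text
[[-0.4611  0.8873  0.0018  0.4976]
 [ 0.8873  0.4611 -0.0019 -0.4187]
 [-0.0025  0.0007 -1.      0.0068]
 [ 0.      0.      0.      1.    ]] [0.479  0.2987 6.5032] [ 0.042   0.1185 -0.0351] [-0.8139  0.3344  1.6924 -0.0001  1.1122 -1.2931]
20 rows shift [0.059  0.0489 0.0115] turn [0.0001 0.0002 0.0238] mm 11.6 deg 1.07
  path [ 0.4976 -0.4187  0.1268]
  path [ 0.5118 -0.3631  0.118 ]
  path [ 0.5312 -0.3091  0.1093]
  path [ 0.5555 -0.2571  0.1007]
  path [ 0.5846 -0.2076  0.092 ]
[ 0.6942 -0.2724  0.    ]
```

Emit:
send_rows:
  rows:
    - {"x": 0,"y": 0,"z": -0.08,"wx": 0,"wy": 0,"wz": 0,"hand": -1}
    - {"x": 0,"y": 0,"z": -0.08,"wx": 0,"wy": 0,"wz": 0,"hand": -1}
    - {"x": 0,"y": 0,"z": -0.08,"wx": 0,"wy": 0,"wz": 0,"hand": -1}
    - {"x": 0,"y": 0,"z": -0.08,"wx": 0,"wy": 0,"wz": 0,"hand": -1}
    - {"x": 0,"y": 0,"z": -0.08,"wx": 0,"wy": 0,"wz": 0,"hand": -1}
    - {"x": 0,"y": 0,"z": -0.08,"wx": 0,"wy": 0,"wz": 0,"hand": -1}
    - {"x": 0,"y": 0,"z": -0.08,"wx": 0,"wy": 0,"wz": 0,"hand": -1}
    - {"x": 0,"y": 0,"z": -0.08,"wx": 0,"wy": 0,"wz": 0,"hand": -1}
    - {"x": 0,"y": 0,"z": -0.08,"wx": 0,"wy": 0,"wz": 0,"hand": -1}
    - {"x": 0,"y": 0,"z": -0.08,"wx": 0,"wy": 0,"wz": 0,"hand": -1}

```text
time: 4.42
tool_pos: [0.4967, -0.4178, 0.1264]
tool_rot: [0.0, 0.519, 0.855, -0.0]
contact_force: [-0.4, 0.4, -1.5]
gripper_width: 0.412
grasp_force: 61.6
```

```bash
python3 - <<'E'
from h import *
s=manip.state();print(cur(),s["contact_force"],s["ft_torque"],s["gripper_width"])
plan(down(96,[.5846,-.2076,.092]),20)
E
```

```text
[[-0.4611  0.8873  0.0001  0.4967]
 [ 0.8873  0.4611 -0.0001 -0.4178]
 [-0.0001  0.     -1.      0.1264]
 [ 0.      0.      0.      1.    ]] [-0.3784  0.3512 -1.5321] [-0.0422 -0.0074  0.0165] 0.4117385015953625
20 rows shift [0.0586 0.0491 0.0115] turn [0.     0.     0.0238] mm 11.6 deg 1.07
  path [ 0.4967 -0.4178  0.1264]
  path [ 0.5112 -0.3624  0.1178]
  path [ 0.5308 -0.3086  0.1092]
  path [ 0.5553 -0.2568  0.1006]
  path [ 0.5846 -0.2076  0.092 ]
```

Emit:
send_rows:
  rows:
    - {"x": 0.0586,"y": 0.0491,"z": 0.0115,"wx": 0,"wy": 0,"wz": 0.0238,"hand": -1}
    - {"x": 0.0586,"y": 0.0491,"z": 0.0115,"wx": 0,"wy": 0,"wz": 0.0238,"hand": -1}
    - {"x": 0.0586,"y": 0.0491,"z": 0.0115,"wx": 0,"wy": 0,"wz": 0.0238,"hand": -1}
    - {"x": 0.0586,"y": 0.0491,"z": 0.0115,"wx": 0,"wy": 0,"wz": 0.0238,"hand": -1}
    - {"x": 0.0586,"y": 0.0491,"z": 0.0115,"wx": 0,"wy": 0,"wz": 0.0238,"hand": -1}
    - {"x": 0.0586,"y": 0.0491,"z": 0.0115,"wx": 0,"wy": 0,"wz": 0.0238,"hand": -1}
    - {"x": 0.0586,"y": 0.0491,"z": 0.0115,"wx": 0,"wy": 0,"wz": 0.0238,"hand": -1}
    - {"x": 0.0586,"y": 0.0491,"z": 0.0115,"wx": 0,"wy": 0,"wz": 0.0238,"hand": -1}
    - {"x": 0.0586,"y": 0.0491,"z": 0.0115,"wx": 0,"wy": 0,"wz": 0.0238,"hand": -1}
    - {"x": 0.0586,"y": 0.0491,"z": 0.0115,"wx": 0,"wy": 0,"wz": 0.0238,"hand": -1}

```text
time: 5.25
tool_pos: [0.531, -0.308, 0.1084]
tool_rot: [0.0, 0.597, 0.802, -0.0]
contact_force: [0.9, 0.0, -0.7]
gripper_width: 0.416
grasp_force: 61.6
```

Emit:
send_rows:
  rows:
    - {"x": 0.0586,"y": 0.0491,"z": 0.0115,"wx": 0,"wy": 0,"wz": 0.0238,"hand": -1}
    - {"x": 0.0586,"y": 0.0491,"z": 0.0115,"wx": 0,"wy": 0,"wz": 0.0238,"hand": -1}
    - {"x": 0.0586,"y": 0.0491,"z": 0.0115,"wx": 0,"wy": 0,"wz": 0.0238,"hand": -1}
    - {"x": 0.0586,"y": 0.0491,"z": 0.0115,"wx": 0,"wy": 0,"wz": 0.0238,"hand": -1}
    - {"x": 0.0586,"y": 0.0491,"z": 0.0115,"wx": 0,"wy": 0,"wz": 0.0238,"hand": -1}
    - {"x": 0.0586,"y": 0.0491,"z": 0.0115,"wx": 0,"wy": 0,"wz": 0.0238,"hand": -1}
    - {"x": 0.0586,"y": 0.0491,"z": 0.0115,"wx": 0,"wy": 0,"wz": 0.0238,"hand": -1}
    - {"x": 0.0586,"y": 0.0491,"z": 0.0115,"wx": 0,"wy": 0,"wz": 0.0238,"hand": -1}
    - {"x": 0,"y": 0,"z": 0,"wx": 0,"wy": 0,"wz": 0,"hand": -1}
    - {"x": 0,"y": 0,"z": 0,"wx": 0,"wy": 0,"wz": 0,"hand": -1}

```text
time: 6.08
tool_pos: [0.5724, -0.2266, 0.0944]
tool_rot: [-0.0, 0.654, 0.756, -0.0]
contact_force: [0.1, -0.0, -0.8]
gripper_width: 0.412
grasp_force: 61.5
```

```bash
python3 - <<'E'
from h import *
import pickle
print(cur(),manip.state()["joint_pos"])
c=calibration("wrist"); pickle.dump(c,open("w3.pkl","wb"))
w=grab_frame("wrist"); sc=grab_frame("scene"); sd=grab_frame("side")
for n,i in(("w3",w),("sc3",sc),("sd3",sd)): cv2.imwrite(f"pics/{n}.png",i)
def crop(i,x,y,w,h,s): return cv2.resize(i[y:y+h,x:x+w],None,fx=s,fy=s,interpolation=cv2.INTER_CUBIC)
def box(n,X):return [int(v) for v in proj(n,X)]
u,v=box("scene",[.58,-.15,.105]); p,q=box("side",[.58,-.15,.105]); print((u,v),(p,q))
A=crop(sc,u-40,v-55,80,110,5);B=crop(sd,p-40,q-55,80,110,5)
cv2.imwrite("pics/m3.png",np.hstack([A,B]))
E
```

```text
[[-0.1439  0.9896 -0.0003  0.5724]
 [ 0.9896  0.1439 -0.0003 -0.2266]
 [-0.0002 -0.0003 -1.      0.0944]
 [ 0.      0.      0.      1.    ]] [-0.4976  0.1505  1.7458 -0.0004  1.2454 -0.6419]
(314, 211) (295, 221)
```

View pics/m3.png

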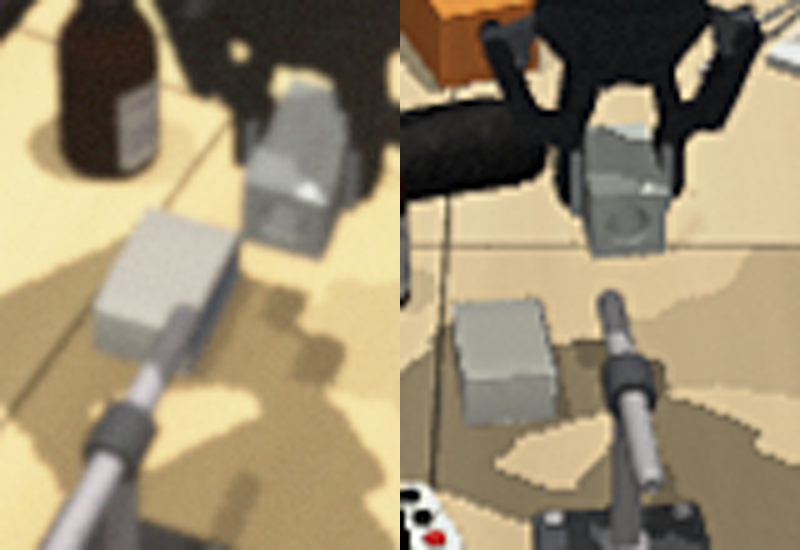

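The crops (scene left, side right) show the insert's front hole at about (282,218) and (630,222), and the free pin tip at about (187,315) and (608,297). It is held straight between the pads.

```bash
python3 - <<'E'
from h import *
S=lambda u,v:(274+u/5-.4,156+v/5-.4); D=lambda u,v:(255+(u-400)/5-.4,166+v/5-.4)
def tri(a,b):
    (o1,d1),(o2,d2)=ray("scene",a),ray("side",b); d1/=np.linalg.norm(d1);d2/=np.linalg.norm(d2)
    st=np.linalg.lstsq(np.c_[d1,-d2],o2-o1,rcond=None)[0]; p,q=o1+d1*st[0],o2+d2*st[1]; return (p+q)/2,p-q
print("hole",*tri(S(282,218),D(630,222)))
print("tip",*tri(S(187,315),D(608,297)))
print("hub",*tri(S(118,440),D(629,380)))
for p in[(187,315),(140,390),(100,480),(60,548)]: print("sc axis",at_z("scene",S(*p),.105))
for p in[(608,300),(619,345),(638,425),(653,475)]: print("sd axis",at_z("side",D(*p),.105))
# predicted hole from tool
A=cur(); print("tool-pred face", A[:3,3]+A[:3,0]*.032-A[:3,2]*.0125)
E
```

```text
hole [ 0.5667 -0.1926  0.1087] [-0.0001  0.     -0.0001]
tip [ 0.5773 -0.13    0.1072] [-0.0013  0.0008 -0.0011]
hub [ 0.569  -0.0592  0.1112] [-0.0013  0.0008 -0.001 ]
sc axis [ 0.5773 -0.1309  0.105 ]
sc axis [ 0.5751 -0.0883  0.105 ]
sc axis [ 0.5672 -0.0427  0.105 ]
sc axis [ 0.5646 -0.0082  0.105 ]
sd axis [ 0.5778 -0.132   0.105 ]
sd axis [ 0.5733 -0.0959  0.105 ]
sd axis [ 0.566  -0.0355  0.105 ]
sd axis [0.5603 0.0001 0.105 ]
tool-pred face [ 0.5677 -0.1958  0.1069]
```

Emit:
send_rows:
  rows:
    - {"x": -0.004,"y": 0.028,"z": 0.003,"wx": 0,"wy": 0,"wz": 0.0085,"hand": -1}
    - {"x": -0.004,"y": 0.028,"z": 0.003,"wx": 0,"wy": 0,"wz": 0.0085,"hand": -1}
    - {"x": -0.004,"y": 0.028,"z": 0.003,"wx": 0,"wy": 0,"wz": 0.0085,"hand": -1}
    - {"x": -0.004,"y": 0.028,"z": 0.003,"wx": 0,"wy": 0,"wz": 0.0085,"hand": -1}
    - {"x": 0.05,"y": 0,"z": 0,"wx": 0,"wy": 0,"wz": 0,"hand": -1}
    - {"x": 0.05,"y": 0,"z": 0,"wx": 0,"wy": 0,"wz": 0,"hand": -1}
    - {"x": 0.05,"y": 0,"z": 0,"wx": 0,"wy": 0,"wz": 0,"hand": -1}
    - {"x": 0.05,"y": 0,"z": 0,"wx": 0,"wy": 0,"wz": 0,"hand": -1}
    - {"x": 0,"y": 0,"z": 0,"wx": 0,"wy": 0,"wz": 0,"hand": -1}
    - {"x": 0,"y": 0,"z": 0,"wx": 0,"wy": 0,"wz": 0,"hand": -1}

```text
time: 7.07
tool_pos: [0.5857, -0.1964, 0.0923]
tool_rot: [0.0, 0.664, 0.747, -0.0]
contact_force: [0.5, -0.4, -0.5]
gripper_width: 0.411
grasp_force: 61.5
```

```bash
python3 - <<'E'
from h import *
s=manip.state();print(cur(),s["contact_force"],s["time"])
A=cur(); print("tool-pred face", A[:3,3]+A[:3,0]*.032-A[:3,2]*.0125)
sc=grab_frame("scene"); sd=grab_frame("side"); w=grab_frame("wrist"); cv2.imwrite("pics/w4.png",w)
def crop(i,x,y,w,h,s): return cv2.resize(i[y:y+h,x:x+w],None,fx=s,fy=s,interpolation=cv2.INTER_CUBIC)
cv2.imwrite("pics/m4.png",np.hstack([crop(sc,280,165,56,84,7),crop(sd,268,180,56,84,7)]))
E
```

```text
[[-0.1169  0.9931 -0.      0.5857]
 [ 0.9931  0.1169 -0.0002 -0.1964]
 [-0.0002 -0.     -1.      0.0923]
 [ 0.      0.      0.      1.    ]] [ 0.4651 -0.3726 -0.5334] 7.0667
tool-pred face [ 0.582  -0.1646  0.1048]
```

View pics/m4.png

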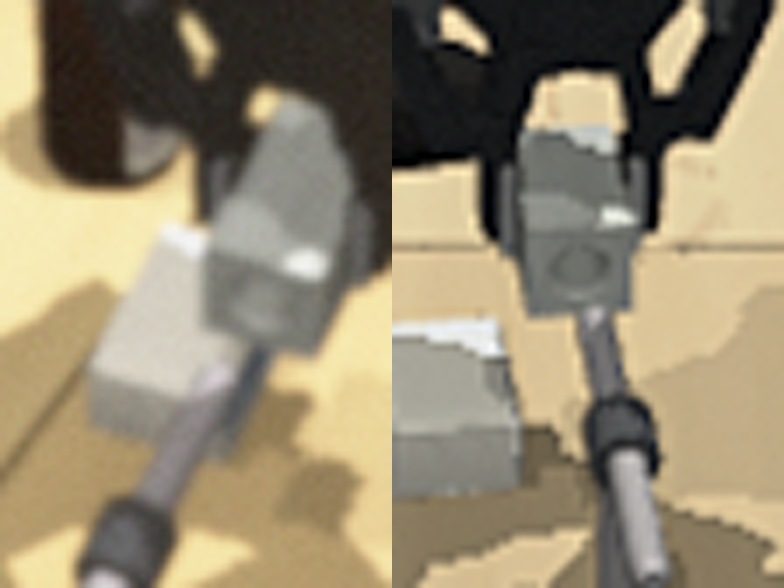

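Hole at (262,300) in the scene crop and (583,265) in the side crop; pin tip at (213,370) and (594,315). They are nearly lined up.

```bash
python3 - <<'E'
from h import *
S=lambda u,v:(280+u/7-.43,165+v/7-.43); D=lambda u,v:(268+(u-392)/7-.43,180+v/7-.43)
def tri(a,b):
    (o1,d1),(o2,d2)=ray("scene",a),ray("side",b); d1/=np.linalg.norm(d1);d2/=np.linalg.norm(d2)
    st=np.linalg.lstsq(np.c_[d1,-d2],o2-o1,rcond=None)[0]; p,q=o1+d1*st[0],o2+d2*st[1]; return (p+q)/2,p-q
print("hole",*tri(S(262,300),D(583,265)))
print("tip",*tri(S(213,370),D(594,317)))
for p in[(213,372),(150,485)]: print("sc axis",at_z("scene",S(*p),.105))
for p in[(595,320),(608,380)]: print("sd axis",at_z("side",D(*p),.105))
E
```

```text
hole [ 0.5803 -0.1614  0.1076] [-0.0008  0.0005 -0.0007]
tip [ 0.5778 -0.1281  0.1102] [ 0.0008 -0.0005  0.0007]
sc axis [ 0.5801 -0.132   0.105 ]
sc axis [ 0.5758 -0.0872  0.105 ]
sd axis [ 0.577  -0.1333  0.105 ]
sd axis [ 0.5732 -0.0989  0.105 ]
```

Emit:
send_rows:
  rows:
    - {"x": 0.033,"y": 0.005,"z": 0,"wx": 0,"wy": 0,"wz": 0,"hand": -1}
    - {"x": 0.033,"y": 0,"z": 0,"wx": 0,"wy": 0,"wz": 0,"hand": -1}
    - {"x": 0.033,"y": 0,"z": 0,"wx": 0,"wy": 0,"wz": 0,"hand": -1}
    - {"x": 0.01,"y": 0,"z": 0,"wx": 0,"wy": 0,"wz": 0,"hand": -1}
    - {"x": 0.01,"y": 0,"z": 0,"wx": 0,"wy": 0,"wz": 0,"hand": -1}
    - {"x": 0.01,"y": 0,"z": 0,"wx": 0,"wy": 0,"wz": 0,"hand": -1}
    - {"x": 0.01,"y": 0,"z": 0,"wx": 0,"wy": 0,"wz": 0,"hand": -1}
    - {"x": 0,"y": 0,"z": 0,"wx": 0,"wy": 0,"wz": 0,"hand": -1}
    - {"x": 0,"y": 0,"z": 0,"wx": 0,"wy": 0,"wz": 0,"hand": -1}
    - {"x": 0,"y": 0,"z": 0,"wx": 0,"wy": 0,"wz": 0,"hand": -1}

```text
time: 8.05
tool_pos: [0.5842, -0.1765, 0.0923]
tool_rot: [0.0, 0.665, 0.747, -0.0]
contact_force: [-0.3, -0.1, -1.2]
gripper_width: 0.412
grasp_force: 61.5
```

Emit:
send_rows:
  rows:
    - {"x": 0.005,"y": 0,"z": 0,"wx": 0,"wy": 0,"wz": 0,"hand": -1}
    - {"x": 0.005,"y": 0,"z": 0,"wx": 0,"wy": 0,"wz": 0,"hand": -1}
    - {"x": 0.005,"y": 0,"z": 0,"wx": 0,"wy": 0,"wz": 0,"hand": -1}
    - {"x": 0.005,"y": 0,"z": 0,"wx": 0,"wy": 0,"wz": 0,"hand": -1}
    - {"x": 0,"y": 0,"z": 0,"wx": 0,"wy": 0,"wz": 0,"hand": -1}
    - {"x": 0,"y": 0,"z": 0,"wx": 0,"wy": 0,"wz": 0,"hand": -1}
    - {"x": 0,"y": 0,"z": 0,"wx": 0,"wy": 0,"wz": 0,"hand": -1}
    - {"x": 0,"y": 0,"z": 0,"wx": 0,"wy": 0,"wz": 0,"hand": -1}
    - {"x": 0,"y": 0,"z": 0,"wx": 0,"wy": 0,"wz": 0,"hand": -1}
    - {"x": 0,"y": 0,"z": 0,"wx": 0,"wy": 0,"wz": 0,"hand": -1}

```text
time: 8.88
tool_pos: [0.5839, -0.1734, 0.0923]
tool_rot: [0.0, 0.665, 0.747, 0.0]
contact_force: [0.4, -0.5, -0.5]
gripper_width: 0.412
grasp_force: 61.5
```

Emit:
send_rows:
  rows:
    - {"x": 0.005,"y": 0,"z": 0,"wx": 0,"wy": 0,"wz": 0,"hand": -1}
    - {"x": 0.005,"y": 0,"z": 0,"wx": 0,"wy": 0,"wz": 0,"hand": -1}
    - {"x": 0.005,"y": 0,"z": 0,"wx": 0,"wy": 0,"wz": 0,"hand": -1}
    - {"x": 0.005,"y": 0,"z": 0,"wx": 0,"wy": 0,"wz": 0,"hand": -1}
    - {"x": 0.005,"y": 0,"z": 0,"wx": 0,"wy": 0,"wz": 0,"hand": -1}
    - {"x": 0,"y": 0,"z": 0,"wx": 0,"wy": 0,"wz": 0,"hand": -1}
    - {"x": 0,"y": 0,"z": 0,"wx": 0,"wy": 0,"wz": 0,"hand": -1}
    - {"x": 0,"y": 0,"z": 0,"wx": 0,"wy": 0,"wz": 0,"hand": -1}
    - {"x": 0,"y": 0,"z": 0,"wx": 0,"wy": 0,"wz": 0,"hand": -1}
    - {"x": 0,"y": 0,"z": 0,"wx": 0,"wy": 0,"wz": 0,"hand": -1}

```text
time: 9.72
tool_pos: [0.5834, -0.1697, 0.0923]
tool_rot: [0.0, 0.665, 0.747, 0.0]
contact_force: [-0.2, -0.4, -1.8]
gripper_width: 0.407
grasp_force: 61.5
```

Emit:
send_rows:
  rows:
    - {"x": 0.005,"y": 0,"z": 0,"wx": 0,"wy": 0,"wz": 0,"hand": -1}
    - {"x": 0.005,"y": 0,"z": 0,"wx": 0,"wy": 0,"wz": 0,"hand": -1}
    - {"x": 0.005,"y": 0,"z": 0,"wx": 0,"wy": 0,"wz": 0,"hand": -1}
    - {"x": 0.005,"y": 0,"z": 0,"wx": 0,"wy": 0,"wz": 0,"hand": -1}
    - {"x": 0,"y": 0,"z": 0,"wx": 0,"wy": 0,"wz": 0,"hand": -1}
    - {"x": 0,"y": 0,"z": 0,"wx": 0,"wy": 0,"wz": 0,"hand": -1}
    - {"x": 0,"y": 0,"z": 0,"wx": 0,"wy": 0,"wz": 0,"hand": -1}
    - {"x": 0,"y": 0,"z": 0,"wx": 0,"wy": 0,"wz": 0,"hand": -1}
    - {"x": 0,"y": 0,"z": 0,"wx": 0,"wy": 0,"wz": 0,"hand": -1}
    - {"x": 0,"y": 0,"z": 0,"wx": 0,"wy": 0,"wz": 0,"hand": -1}

```text
time: 10.55
tool_pos: [0.5831, -0.1667, 0.0922]
tool_rot: [-0.0, 0.665, 0.747, 0.0]
contact_force: [0.2, 0.0, -1.6]
gripper_width: 0.415
grasp_force: 61.5
```

Emit:
send_rows:
  rows:
    - {"x": 0.005,"y": 0,"z": 0,"wx": 0,"wy": 0,"wz": 0,"hand": -1}
    - {"x": 0.005,"y": 0,"z": 0,"wx": 0,"wy": 0,"wz": 0,"hand": -1}
    - {"x": 0.005,"y": 0,"z": 0,"wx": 0,"wy": 0,"wz": 0,"hand": -1}
    - {"x": 0.005,"y": 0,"z": 0,"wx": 0,"wy": 0,"wz": 0,"hand": -1}
    - {"x": 0,"y": 0,"z": 0,"wx": 0,"wy": 0,"wz": 0,"hand": -1}
    - {"x": 0,"y": 0,"z": 0,"wx": 0,"wy": 0,"wz": 0,"hand": -1}
    - {"x": 0,"y": 0,"z": 0,"wx": 0,"wy": 0,"wz": 0,"hand": -1}
    - {"x": 0,"y": 0,"z": 0,"wx": 0,"wy": 0,"wz": 0,"hand": -1}
    - {"x": 0,"y": 0,"z": 0,"wx": 0,"wy": 0,"wz": 0,"hand": -1}
    - {"x": 0,"y": 0,"z": 0,"wx": 0,"wy": 0,"wz": 0,"hand": -1}

```text
time: 11.38
tool_pos: [0.5827, -0.1637, 0.0922]
tool_rot: [-0.0, 0.665, 0.747, -0.0]
contact_force: [-0.1, -0.3, -0.7]
gripper_width: 0.412
grasp_force: 61.5
```

Emit:
send_rows:
  rows:
    - {"x": 0.005,"y": 0,"z": 0,"wx": 0,"wy": 0,"wz": 0,"hand": -1}
    - {"x": 0.005,"y": 0,"z": 0,"wx": 0,"wy": 0,"wz": 0,"hand": -1}
    - {"x": 0.005,"y": 0,"z": 0,"wx": 0,"wy": 0,"wz": 0,"hand": -1}
    - {"x": 0.005,"y": 0,"z": 0,"wx": 0,"wy": 0,"wz": 0,"hand": -1}
    - {"x": 0,"y": 0,"z": 0,"wx": 0,"wy": 0,"wz": 0,"hand": -1}
    - {"x": 0,"y": 0,"z": 0,"wx": 0,"wy": 0,"wz": 0,"hand": -1}
    - {"x": 0,"y": 0,"z": 0,"wx": 0,"wy": 0,"wz": 0,"hand": -1}
    - {"x": 0,"y": 0,"z": 0,"wx": 0,"wy": 0,"wz": 0,"hand": -1}
    - {"x": 0,"y": 0,"z": 0,"wx": 0,"wy": 0,"wz": 0,"hand": -1}
    - {"x": 0,"y": 0,"z": 0,"wx": 0,"wy": 0,"wz": 0,"hand": -1}

```text
time: 12.22
tool_pos: [0.5824, -0.1608, 0.0922]
tool_rot: [-0.0, 0.665, 0.747, -0.0]
contact_force: [0.1, -0.5, -1.7]
gripper_width: 0.413
grasp_force: 61.5
```

Emit:
send_rows:
  rows:
    - {"x": 0.005,"y": 0,"z": 0,"wx": 0,"wy": 0,"wz": 0,"hand": -1}
    - {"x": 0.005,"y": 0,"z": 0,"wx": 0,"wy": 0,"wz": 0,"hand": -1}
    - {"x": 0.005,"y": 0,"z": 0,"wx": 0,"wy": 0,"wz": 0,"hand": -1}
    - {"x": 0.005,"y": 0,"z": 0,"wx": 0,"wy": 0,"wz": 0,"hand": -1}
    - {"x": 0,"y": 0,"z": 0,"wx": 0,"wy": 0,"wz": 0,"hand": -1}
    - {"x": 0,"y": 0,"z": 0,"wx": 0,"wy": 0,"wz": 0,"hand": -1}
    - {"x": 0,"y": 0,"z": 0,"wx": 0,"wy": 0,"wz": 0,"hand": -1}
    - {"x": 0,"y": 0,"z": 0,"wx": 0,"wy": 0,"wz": 0,"hand": -1}
    - {"x": 0,"y": 0,"z": 0,"wx": 0,"wy": 0,"wz": 0,"hand": -1}
    - {"x": 0,"y": 0,"z": 0,"wx": 0,"wy": 0,"wz": 0,"hand": -1}

```text
time: 13.05
tool_pos: [0.582, -0.1578, 0.0923]
tool_rot: [0.0, 0.665, 0.747, -0.0]
contact_force: [1.1, -0.0, -1.4]
gripper_width: 0.412
grasp_force: 61.5
```

Emit:
send_rows:
  rows:
    - {"x": 0.005,"y": 0,"z": 0,"wx": 0,"wy": 0,"wz": 0,"hand": -1}
    - {"x": 0.005,"y": 0,"z": 0,"wx": 0,"wy": 0,"wz": 0,"hand": -1}
    - {"x": 0.005,"y": 0,"z": 0,"wx": 0,"wy": 0,"wz": 0,"hand": -1}
    - {"x": 0.005,"y": 0,"z": 0,"wx": 0,"wy": 0,"wz": 0,"hand": -1}
    - {"x": 0,"y": 0,"z": 0,"wx": 0,"wy": 0,"wz": 0,"hand": -1}
    - {"x": 0,"y": 0,"z": 0,"wx": 0,"wy": 0,"wz": 0,"hand": -1}
    - {"x": 0,"y": 0,"z": 0,"wx": 0,"wy": 0,"wz": 0,"hand": -1}
    - {"x": 0,"y": 0,"z": 0,"wx": 0,"wy": 0,"wz": 0,"hand": -1}
    - {"x": 0,"y": 0,"z": 0,"wx": 0,"wy": 0,"wz": 0,"hand": -1}
    - {"x": 0,"y": 0,"z": 0,"wx": 0,"wy": 0,"wz": 0,"hand": -1}

```text
time: 13.88
tool_pos: [0.5817, -0.1548, 0.0923]
tool_rot: [0.0, 0.665, 0.747, 0.0]
contact_force: [-0.3, 0.7, -1.0]
gripper_width: 0.41
grasp_force: 61.5
```

Emit:
send_rows:
  rows:
    - {"x": 0.007,"y": 0,"z": 0,"wx": 0,"wy": 0,"wz": 0,"hand": -1}
    - {"x": 0.007,"y": 0,"z": 0,"wx": 0,"wy": 0,"wz": 0,"hand": -1}
    - {"x": 0.007,"y": 0,"z": 0,"wx": 0,"wy": 0,"wz": 0,"hand": -1}
    - {"x": 0.007,"y": 0,"z": 0,"wx": 0,"wy": 0,"wz": 0,"hand": -1}
    - {"x": 0.007,"y": 0,"z": 0,"wx": 0,"wy": 0,"wz": 0,"hand": -1}
    - {"x": 0.007,"y": 0,"z": 0,"wx": 0,"wy": 0,"wz": 0,"hand": -1}
    - {"x": 0,"y": 0,"z": 0,"wx": 0,"wy": 0,"wz": 0,"hand": -1}
    - {"x": 0,"y": 0,"z": 0,"wx": 0,"wy": 0,"wz": 0,"hand": -1}
    - {"x": 0,"y": 0,"z": 0,"wx": 0,"wy": 0,"wz": 0,"hand": -1}
    - {"x": 0,"y": 0,"z": 0,"wx": 0,"wy": 0,"wz": 0,"hand": -1}

```text
time: 14.72
tool_pos: [0.5809, -0.1485, 0.0922]
tool_rot: [-0.0, 0.665, 0.747, -0.0]
contact_force: [-0.6, -0.3, -1.1]
gripper_width: 0.41
grasp_force: 61.5
```

Emit:
send_rows:
  rows:
    - {"x": 0.007,"y": 0,"z": 0,"wx": 0,"wy": 0,"wz": 0,"hand": -1}
    - {"x": 0.007,"y": 0,"z": 0,"wx": 0,"wy": 0,"wz": 0,"hand": -1}
    - {"x": 0.007,"y": 0,"z": 0,"wx": 0,"wy": 0,"wz": 0,"hand": -1}
    - {"x": 0.007,"y": 0,"z": 0,"wx": 0,"wy": 0,"wz": 0,"hand": -1}
    - {"x": 0.007,"y": 0,"z": 0,"wx": 0,"wy": 0,"wz": 0,"hand": -1}
    - {"x": 0.007,"y": 0,"z": 0,"wx": 0,"wy": 0,"wz": 0,"hand": -1}
    - {"x": 0,"y": 0,"z": 0,"wx": 0,"wy": 0,"wz": 0,"hand": -1}
    - {"x": 0,"y": 0,"z": 0,"wx": 0,"wy": 0,"wz": 0,"hand": -1}
    - {"x": 0,"y": 0,"z": 0,"wx": 0,"wy": 0,"wz": 0,"hand": -1}
    - {"x": 0,"y": 0,"z": 0,"wx": 0,"wy": 0,"wz": 0,"hand": -1}

```text
time: 15.55
tool_pos: [0.5802, -0.1423, 0.0922]
tool_rot: [-0.0, 0.665, 0.747, -0.0]
contact_force: [0.3, -0.6, -0.7]
gripper_width: 0.414
grasp_force: 61.5
```

```bash
python3 - <<'E'
from h import *
s=manip.state();print(s["contact_force"],s["ft_torque"])
A=cur(); print("tool-pred face", A[:3,3]+A[:3,0]*.032-A[:3,2]*.0125, "axis x there",.5775+(-.1315-(A[1,3]+.032))*.118)
sc=grab_frame("scene"); sd=grab_frame("side")
def crop(i,x,y,w,h,s): return cv2.resize(i[y:y+h,x:x+w],None,fx=s,fy=s,interpolation=cv2.INTER_CUBIC)
cv2.imwrite("pics/m5.png",np.hstack([crop(sc,270,175,66,84,6),crop(sd,268,180,66,84,6)]))
E
```

```text
[ 0.3233 -0.5637 -0.6504] [ 0.0047  0.0196 -0.0146]
tool-pred face [ 0.5765 -0.1105  0.1047] axis x there 0.5749969257524805
```

Emit:
send_rows:
  rows:
    - {"x": 0.006,"y": -0.003,"z": 0,"wx": 0,"wy": 0,"wz": 0,"hand": -1}
    - {"x": 0.006,"y": -0.003,"z": 0,"wx": 0,"wy": 0,"wz": 0,"hand": -1}
    - {"x": 0.006,"y": 0,"z": 0,"wx": 0,"wy": 0,"wz": 0,"hand": -1}
    - {"x": 0.006,"y": 0,"z": 0,"wx": 0,"wy": 0,"wz": 0,"hand": -1}
    - {"x": 0.006,"y": 0,"z": 0,"wx": 0,"wy": 0,"wz": 0,"hand": -1}
    - {"x": 0.006,"y": 0,"z": 0,"wx": 0,"wy": 0,"wz": 0,"hand": -1}
    - {"x": 0,"y": 0,"z": 0,"wx": 0,"wy": 0,"wz": 0,"hand": -1}
    - {"x": 0,"y": 0,"z": 0,"wx": 0,"wy": 0,"wz": 0,"hand": -1}
    - {"x": 0,"y": 0,"z": 0,"wx": 0,"wy": 0,"wz": 0,"hand": -1}
    - {"x": 0,"y": 0,"z": 0,"wx": 0,"wy": 0,"wz": 0,"hand": -1}

```text
time: 16.48
tool_pos: [0.5787, -0.137, 0.0923]
tool_rot: [0.0, 0.665, 0.747, -0.0]
contact_force: [0.4, -0.3, -0.7]
gripper_width: 0.406
grasp_force: 61.5
```

Emit:
send_rows:
  rows:
    - {"x": 0.005,"y": 0,"z": 0,"wx": 0,"wy": 0,"wz": 0,"hand": -1}
    - {"x": 0.005,"y": 0,"z": 0,"wx": 0,"wy": 0,"wz": 0,"hand": -1}
    - {"x": 0.005,"y": 0,"z": 0,"wx": 0,"wy": 0,"wz": 0,"hand": -1}
    - {"x": 0.005,"y": 0,"z": 0,"wx": 0,"wy": 0,"wz": 0,"hand": -1}
    - {"x": 0,"y": 0,"z": 0,"wx": 0,"wy": 0,"wz": 0,"hand": -1}
    - {"x": 0,"y": 0,"z": 0,"wx": 0,"wy": 0,"wz": 0,"hand": -1}
    - {"x": 0,"y": 0,"z": 0,"wx": 0,"wy": 0,"wz": 0,"hand": -1}
    - {"x": 0,"y": 0,"z": 0,"wx": 0,"wy": 0,"wz": 0,"hand": -1}
    - {"x": 0,"y": 0,"z": 0,"wx": 0,"wy": 0,"wz": 0,"hand": -1}
    - {"x": 0,"y": 0,"z": 0,"wx": 0,"wy": 0,"wz": 0,"hand": -1}

```text
time: 17.32
tool_pos: [0.5784, -0.134, 0.0923]
tool_rot: [0.0, 0.665, 0.747, 0.0]
contact_force: [0.0, 0.5, -1.2]
gripper_width: 0.411
grasp_force: 61.5
```

Emit:
send_rows:
  rows:
    - {"x": 0.005,"y": 0,"z": 0,"wx": 0,"wy": 0,"wz": 0,"hand": -1}
    - {"x": 0.005,"y": 0,"z": 0,"wx": 0,"wy": 0,"wz": 0,"hand": -1}
    - {"x": 0.005,"y": 0,"z": 0,"wx": 0,"wy": 0,"wz": 0,"hand": -1}
    - {"x": 0.005,"y": 0,"z": 0,"wx": 0,"wy": 0,"wz": 0,"hand": -1}
    - {"x": 0,"y": 0,"z": 0,"wx": 0,"wy": 0,"wz": 0,"hand": -1}
    - {"x": 0,"y": 0,"z": 0,"wx": 0,"wy": 0,"wz": 0,"hand": -1}
    - {"x": 0,"y": 0,"z": 0,"wx": 0,"wy": 0,"wz": 0,"hand": -1}
    - {"x": 0,"y": 0,"z": 0,"wx": 0,"wy": 0,"wz": 0,"hand": -1}
    - {"x": 0,"y": 0,"z": 0,"wx": 0,"wy": 0,"wz": 0,"hand": -1}
    - {"x": 0,"y": 0,"z": 0,"wx": 0,"wy": 0,"wz": 0,"hand": -1}

```text
time: 18.15
tool_pos: [0.578, -0.131, 0.0923]
tool_rot: [0.0, 0.665, 0.747, -0.0]
contact_force: [0.1, -0.5, -1.4]
gripper_width: 0.415
grasp_force: 61.5
```

Emit:
send_rows:
  rows:
    - {"x": 0.005,"y": 0,"z": 0,"wx": 0,"wy": 0,"wz": 0,"hand": -1}
    - {"x": 0.005,"y": 0,"z": 0,"wx": 0,"wy": 0,"wz": 0,"hand": -1}
    - {"x": 0.005,"y": 0,"z": 0,"wx": 0,"wy": 0,"wz": 0,"hand": -1}
    - {"x": 0,"y": 0,"z": 0,"wx": 0,"wy": 0,"wz": 0,"hand": -1}
    - {"x": 0,"y": 0,"z": 0,"wx": 0,"wy": 0,"wz": 0,"hand": -1}
    - {"x": 0,"y": 0,"z": 0,"wx": 0,"wy": 0,"wz": 0,"hand": -1}
    - {"x": 0,"y": 0,"z": 0,"wx": 0,"wy": 0,"wz": 0,"hand": -1}
    - {"x": 0,"y": 0,"z": 0,"wx": 0,"wy": 0,"wz": 0,"hand": -1}
    - {"x": 0,"y": 0,"z": 0,"wx": 0,"wy": 0,"wz": 0,"hand": -1}
    - {"x": 0,"y": 0,"z": 0,"wx": 0,"wy": 0,"wz": 0,"hand": -1}

```text
time: 18.98
tool_pos: [0.5777, -0.1288, 0.0923]
tool_rot: [-0.0, 0.665, 0.747, 0.0]
contact_force: [0.3, 0.3, -1.4]
gripper_width: 0.412
grasp_force: 61.5
```

Emit:
send_rows:
  rows:
    - {"x": 0.005,"y": 0,"z": 0,"wx": 0,"wy": 0,"wz": 0,"hand": -1}
    - {"x": 0.005,"y": 0,"z": 0,"wx": 0,"wy": 0,"wz": 0,"hand": -1}
    - {"x": 0.005,"y": 0,"z": 0,"wx": 0,"wy": 0,"wz": 0,"hand": -1}
    - {"x": 0,"y": 0,"z": 0,"wx": 0,"wy": 0,"wz": 0,"hand": -1}
    - {"x": 0,"y": 0,"z": 0,"wx": 0,"wy": 0,"wz": 0,"hand": -1}
    - {"x": 0,"y": 0,"z": 0,"wx": 0,"wy": 0,"wz": 0,"hand": -1}
    - {"x": 0,"y": 0,"z": 0,"wx": 0,"wy": 0,"wz": 0,"hand": -1}
    - {"x": 0,"y": 0,"z": 0,"wx": 0,"wy": 0,"wz": 0,"hand": -1}
    - {"x": 0,"y": 0,"z": 0,"wx": 0,"wy": 0,"wz": 0,"hand": -1}
    - {"x": 0,"y": 0,"z": 0,"wx": 0,"wy": 0,"wz": 0,"hand": -1}

```text
time: 19.82
tool_pos: [0.5777, -0.1281, 0.0923]
tool_rot: [0.001, 0.665, 0.747, -0.001]
contact_force: [1.3, -6.3, -2.8]
gripper_width: 0.411
grasp_force: 61.3
```

The insert stopped with −6 N at tool y ≈ −0.128, about 40 mm past where its face met the pin tip. So this end is the deep bore and its bottom is touched. Backing off now.

Emit:
send_rows:
  rows:
    - {"x": -0.02,"y": 0,"z": 0,"wx": 0,"wy": 0,"wz": 0,"hand": -1}
    - {"x": -0.07,"y": 0,"z": 0,"wx": 0,"wy": 0,"wz": 0,"hand": -1}
    - {"x": -0.07,"y": 0,"z": 0,"wx": 0,"wy": 0,"wz": 0,"hand": -1}
    - {"x": -0.07,"y": 0,"z": 0,"wx": 0,"wy": 0,"wz": 0,"hand": -1}
    - {"x": -0.07,"y": 0,"z": 0,"wx": 0,"wy": 0,"wz": 0,"hand": -1}
    - {"x": -0.07,"y": 0,"z": 0,"wx": 0,"wy": 0,"wz": 0,"hand": -1}
    - {"x": -0.07,"y": 0,"z": 0,"wx": 0,"wy": 0,"wz": 0,"hand": -1}
    - {"x": -0.07,"y": 0,"z": 0,"wx": 0,"wy": 0,"wz": 0,"hand": -1}
    - {"x": -0.07,"y": 0,"z": 0,"wx": 0,"wy": 0,"wz": 0,"hand": -1}
    - {"x": -0.07,"y": 0,"z": 0,"wx": 0,"wy": 0,"wz": 0,"hand": -1}

```text
time: 20.65
tool_pos: [0.5888, -0.2246, 0.0922]
tool_rot: [-0.0, 0.665, 0.747, 0.0]
contact_force: [0.6, -0.1, -1.3]
gripper_width: 0.409
grasp_force: 61.4
```

Emit:
send_rows:
  rows:
    - {"x": 0,"y": 0,"z": -0.1,"wx": 0,"wy": 0,"wz": 0,"hand": -1}
    - {"x": 0,"y": 0,"z": -0.1,"wx": 0,"wy": 0,"wz": 0,"hand": -1}
    - {"x": 0,"y": 0,"z": -0.1,"wx": 0,"wy": 0,"wz": 0,"hand": -1}
    - {"x": 0,"y": 0,"z": -0.1,"wx": 0,"wy": 0,"wz": 0,"hand": -1}
    - {"x": 0,"y": 0,"z": -0.1,"wx": 0,"wy": 0,"wz": 0,"hand": -1}
    - {"x": 0,"y": 0,"z": -0.1,"wx": 0,"wy": 0,"wz": 0,"hand": -1}
    - {"x": 0,"y": 0,"z": -0.1,"wx": 0,"wy": 0,"wz": 0,"hand": -1}
    - {"x": 0,"y": 0,"z": -0.1,"wx": 0,"wy": 0,"wz": 0,"hand": -1}
    - {"x": 0,"y": 0,"z": -0.1,"wx": 0,"wy": 0,"wz": 0,"hand": -1}
    - {"x": 0,"y": 0,"z": -0.1,"wx": 0,"wy": 0,"wz": 0,"hand": -1}

```text
time: 21.48
tool_pos: [0.5887, -0.2233, 0.2438]
tool_rot: [0.0, 0.665, 0.747, 0.0]
contact_force: [0.0, 0.6, -1.0]
gripper_width: 0.41
grasp_force: 61.4
```

```bash
python3 - <<'E'
from h import *
s=manip.state();print(cur(),s["contact_force"],s["joint_pos"])
plan(down(-48,[.48,-.42,.32]),30)
E
```

```text
[[-0.116   0.9933  0.0001  0.5887]
 [ 0.9933  0.116  -0.     -0.2233]
 [-0.      0.     -1.      0.2438]
 [ 0.      0.      0.      1.    ]] [ 0.013   0.6197 -0.9707] [-0.4806  0.0565  1.5881 -0.      1.4969 -0.5969]
30 rows shift [-0.0546  0.0373 -0.0169] turn [ 0.     -0.      0.1072] mm 10.2 deg 4.82
  path [ 0.5887 -0.2233  0.2438]
  path [ 0.6193 -0.2846  0.2616]
  path [ 0.6107 -0.3525  0.2794]
  path [ 0.5658 -0.4042  0.2971]
  path [ 0.4997 -0.4222  0.3149]
```

Emit:
send_rows:
  rows:
    - {"x": -0.122,"y": -0.087,"z": -0.051,"wx": 0,"wy": 0,"wz": 0,"hand": -1}
    - {"x": -0.122,"y": -0.087,"z": -0.051,"wx": 0,"wy": 0,"wz": 0,"hand": -1}
    - {"x": -0.122,"y": -0.087,"z": -0.051,"wx": 0,"wy": 0,"wz": 0,"hand": -1}
    - {"x": -0.122,"y": -0.087,"z": -0.051,"wx": 0,"wy": 0,"wz": 0,"hand": -1}
    - {"x": -0.122,"y": -0.087,"z": -0.051,"wx": 0,"wy": 0,"wz": 0,"hand": -1}
    - {"x": -0.122,"y": -0.087,"z": -0.051,"wx": 0,"wy": 0,"wz": 0,"hand": -1}
    - {"x": -0.122,"y": -0.087,"z": -0.051,"wx": 0,"wy": 0,"wz": 0,"hand": -1}
    - {"x": -0.122,"y": -0.087,"z": -0.051,"wx": 0,"wy": 0,"wz": 0,"hand": -1}
    - {"x": -0.122,"y": -0.087,"z": -0.051,"wx": 0,"wy": 0,"wz": 0,"hand": -1}
    - {"x": -0.122,"y": -0.087,"z": -0.051,"wx": 0,"wy": 0,"wz": 0,"hand": -1}

```text
time: 22.32
tool_pos: [0.4797, -0.4211, 0.3198]
tool_rot: [-0.0, 0.665, 0.747, 0.0]
contact_force: [0.8, 0.2, -1.4]
gripper_width: 0.409
grasp_force: 61.5
```

Emit:
send_rows:
  rows:
    - {"x": 0,"y": 0,"z": 0,"wx": 0,"wy": 0,"wz": 0.154,"hand": -1}
    - {"x": 0,"y": 0,"z": 0,"wx": 0,"wy": 0,"wz": 0.154,"hand": -1}
    - {"x": 0,"y": 0,"z": 0,"wx": 0,"wy": 0,"wz": 0.154,"hand": -1}
    - {"x": 0,"y": 0,"z": 0,"wx": 0,"wy": 0,"wz": 0.154,"hand": -1}
    - {"x": 0,"y": 0,"z": 0,"wx": 0,"wy": 0,"wz": 0.154,"hand": -1}
    - {"x": 0,"y": 0,"z": 0,"wx": 0,"wy": 0,"wz": 0.154,"hand": -1}
    - {"x": 0,"y": 0,"z": 0,"wx": 0,"wy": 0,"wz": 0.154,"hand": -1}
    - {"x": 0,"y": 0,"z": 0,"wx": 0,"wy": 0,"wz": 0.154,"hand": -1}
    - {"x": 0,"y": 0,"z": 0,"wx": 0,"wy": 0,"wz": 0.154,"hand": -1}
    - {"x": 0,"y": 0,"z": 0,"wx": 0,"wy": 0,"wz": 0.154,"hand": -1}

```text
time: 23.15
tool_pos: [0.4803, -0.4202, 0.3194]
tool_rot: [-0.0, 0.972, 0.234, -0.0]
contact_force: [0.7, 0.2, -1.2]
gripper_width: 0.408
grasp_force: 61.5
```

Emit:
send_rows:
  rows:
    - {"x": 0,"y": 0,"z": 0,"wx": 0,"wy": 0,"wz": 0.154,"hand": -1}
    - {"x": 0,"y": 0,"z": 0,"wx": 0,"wy": 0,"wz": 0.154,"hand": -1}
    - {"x": 0,"y": 0,"z": 0,"wx": 0,"wy": 0,"wz": 0.154,"hand": -1}
    - {"x": 0,"y": 0,"z": 0,"wx": 0,"wy": 0,"wz": 0.154,"hand": -1}
    - {"x": 0,"y": 0,"z": 0,"wx": 0,"wy": 0,"wz": 0.154,"hand": -1}
    - {"x": 0,"y": 0,"z": 0,"wx": 0,"wy": 0,"wz": 0.154,"hand": -1}
    - {"x": 0,"y": 0,"z": 0,"wx": 0,"wy": 0,"wz": 0.154,"hand": -1}
    - {"x": 0,"y": 0,"z": 0,"wx": 0,"wy": 0,"wz": 0.154,"hand": -1}
    - {"x": 0,"y": 0,"z": 0,"wx": 0,"wy": 0,"wz": 0.154,"hand": -1}
    - {"x": 0,"y": 0,"z": 0,"wx": 0,"wy": 0,"wz": 0.154,"hand": -1}

```text
time: 23.98
tool_pos: [0.4803, -0.4202, 0.3194]
tool_rot: [-0.0, 0.933, -0.361, -0.0]
contact_force: [0.7, -0.0, -0.2]
gripper_width: 0.414
grasp_force: 61.5
```

```bash
python3 - <<'E'
from h import *
s=manip.state();A=cur();print(A,s["contact_force"],s["joint_pos"])
h=np.degrees(s["joint_pos"][0]);c,n=np.cos(np.radians(h)),np.sin(np.radians(h)); print(h)
# final: tool x up, tool z along (c,n,0), y = z x x
z=np.array([c,n,0]);x=np.array([0,0,1.]); R=np.c_[x,np.cross(z,x),z]
plan(Tm(R,A[:3,3]+[0,0,.03]),20,A)
E
```

```text
[[ 0.7397 -0.6729 -0.0002  0.4803]
 [-0.6729 -0.7397  0.0002 -0.4202]
 [-0.0003 -0.     -1.      0.3194]
 [ 0.      0.      0.      1.    ]] [ 0.6881 -0.0216 -0.1583] [-0.8354  0.0469  1.4739  0.      1.6212  1.4736]
-47.86339719879582
20 rows shift [ 0.0075  0.0003 -0.0082] turn [-0.0049  0.0999  0.0049] mm 1.7 deg 4.51
  path [ 0.4803 -0.4202  0.3194]
  path [ 0.4835 -0.4235  0.3262]
  path [ 0.4846 -0.4246  0.3344]
  path [ 0.4835 -0.4235  0.3425]
  path [ 0.4803 -0.4202  0.3494]
```

Emit:
send_rows:
  rows:
    - {"x": 0.0075,"y": 0,"z": -0.008,"wx": 0,"wy": 0.1,"wz": 0,"hand": -1}
    - {"x": 0.0075,"y": 0,"z": -0.008,"wx": 0,"wy": 0.1,"wz": 0,"hand": -1}
    - {"x": 0.0075,"y": 0,"z": -0.008,"wx": 0,"wy": 0.1,"wz": 0,"hand": -1}
    - {"x": 0.0075,"y": 0,"z": -0.008,"wx": 0,"wy": 0.1,"wz": 0,"hand": -1}
    - {"x": 0.0075,"y": 0,"z": -0.008,"wx": 0,"wy": 0.1,"wz": 0,"hand": -1}
    - {"x": 0.0075,"y": 0,"z": -0.008,"wx": 0,"wy": 0.1,"wz": 0,"hand": -1}
    - {"x": 0.0075,"y": 0,"z": -0.008,"wx": 0,"wy": 0.1,"wz": 0,"hand": -1}
    - {"x": 0.0075,"y": 0,"z": -0.008,"wx": 0,"wy": 0.1,"wz": 0,"hand": -1}
    - {"x": 0.0075,"y": 0,"z": -0.008,"wx": 0,"wy": 0.1,"wz": 0,"hand": -1}
    - {"x": 0.0075,"y": 0,"z": -0.008,"wx": 0,"wy": 0.1,"wz": 0,"hand": -1}

```text
time: 24.82
tool_pos: [0.4848, -0.4243, 0.3346]
tool_rot: [0.138, 0.862, -0.33, 0.359]
contact_force: [-0.1, -0.6, -0.8]
gripper_width: 0.414
grasp_force: 61.6
```

Emit:
send_rows:
  rows:
    - {"x": 0.0075,"y": 0,"z": -0.008,"wx": 0,"wy": 0.1,"wz": 0,"hand": -1}
    - {"x": 0.0075,"y": 0,"z": -0.008,"wx": 0,"wy": 0.1,"wz": 0,"hand": -1}
    - {"x": 0.0075,"y": 0,"z": -0.008,"wx": 0,"wy": 0.1,"wz": 0,"hand": -1}
    - {"x": 0.0075,"y": 0,"z": -0.008,"wx": 0,"wy": 0.1,"wz": 0,"hand": -1}
    - {"x": 0.0075,"y": 0,"z": -0.008,"wx": 0,"wy": 0.1,"wz": 0,"hand": -1}
    - {"x": 0.0075,"y": 0,"z": -0.008,"wx": 0,"wy": 0.1,"wz": 0,"hand": -1}
    - {"x": 0.0075,"y": 0,"z": -0.008,"wx": 0,"wy": 0.1,"wz": 0,"hand": -1}
    - {"x": 0.0075,"y": 0,"z": -0.008,"wx": 0,"wy": 0.1,"wz": 0,"hand": -1}
    - {"x": 0.0075,"y": 0,"z": -0.008,"wx": 0,"wy": 0.1,"wz": 0,"hand": -1}
    - {"x": 0.0075,"y": 0,"z": -0.008,"wx": 0,"wy": 0.1,"wz": 0,"hand": -1}

```text
time: 25.65
tool_pos: [0.4897, -0.4163, 0.3469]
tool_rot: [0.215, 0.727, -0.267, 0.595]
contact_force: [0.5, 0.6, -1.5]
gripper_width: 0.413
grasp_force: 61.6
```

```bash
python3 - <<'E'
from h import *
s=manip.state();A=cur();print(A,s["contact_force"],s["joint_pos"],s["time"])
sc=grab_frame("scene"); sd=grab_frame("side"); cv2.imwrite("pics/f_sc.png",sc); cv2.imwrite("pics/f_sd.png",sd)
def crop(n,i,w,s):
    u,v=[int(k) for k in proj(n,A[:3,3])]; x,y=max(0,u-w//2),max(0,v-w//2); return cv2.resize(i[y:y+w,x:x+w],(w*s,w*s),interpolation=cv2.INTER_CUBIC)
cv2.imwrite("pics/f6.png",np.hstack([crop("scene",sc,100,4),crop("side",sd,100,4)]))
E
```

```text
[[ 0.1484 -0.6436  0.7508  0.4897]
 [-0.1322 -0.7653 -0.6299 -0.4163]
 [ 0.9801 -0.0058 -0.1987  0.3469]
 [ 0.      0.      0.      1.    ]] [ 0.45    0.565  -1.5099] [-0.9119 -0.5506  2.2939  1.4212  0.2119  0.1157] 25.65
```

View pics/f6.png

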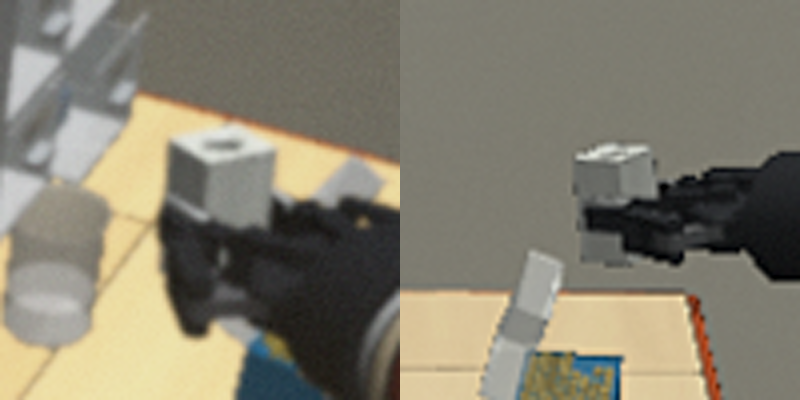

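Bore faces up (scene crop shows the hole at about (225,145)), but the tilt stopped 11° short because joint 5 is near its lower limit. Raising the hand should free the wrist.

Emit:
send_rows:
  rows:
    - {"x": 0.049,"y": 0,"z": -0.01,"wx": 0,"wy": 0,"wz": 0,"hand": -1}
    - {"x": 0.049,"y": 0,"z": -0.01,"wx": 0,"wy": 0,"wz": 0,"hand": -1}
    - {"x": 0.049,"y": 0,"z": -0.01,"wx": 0,"wy": 0,"wz": 0,"hand": -1}
    - {"x": 0.049,"y": 0,"z": -0.01,"wx": 0,"wy": 0,"wz": 0,"hand": -1}
    - {"x": 0.049,"y": 0,"z": -0.01,"wx": 0,"wy": 0,"wz": 0,"hand": -1}
    - {"x": 0.049,"y": 0,"z": -0.01,"wx": 0,"wy": 0,"wz": 0,"hand": -1}
    - {"x": 0.049,"y": 0,"z": -0.01,"wx": 0,"wy": 0,"wz": 0,"hand": -1}
    - {"x": 0.049,"y": 0,"z": -0.01,"wx": 0,"wy": 0,"wz": 0,"hand": -1}
    - {"x": 0.049,"y": 0,"z": -0.01,"wx": 0,"wy": 0,"wz": 0,"hand": -1}
    - {"x": 0.049,"y": 0,"z": -0.01,"wx": 0,"wy": 0,"wz": 0,"hand": -1}

```text
time: 26.58
tool_pos: [0.4893, -0.417, 0.4224]
tool_rot: [0.215, 0.727, -0.268, 0.594]
contact_force: [0.4, 0.2, -1.1]
gripper_width: 0.414
grasp_force: 61.6
```

Emit:
send_rows:
  rows:
    - {"x": 0.049,"y": 0,"z": -0.01,"wx": 0,"wy": 0,"wz": 0,"hand": -1}
    - {"x": 0.049,"y": 0,"z": -0.01,"wx": 0,"wy": 0,"wz": 0,"hand": -1}
    - {"x": 0.049,"y": 0,"z": -0.01,"wx": 0,"wy": 0,"wz": 0,"hand": -1}
    - {"x": 0.049,"y": 0,"z": -0.01,"wx": 0,"wy": 0,"wz": 0,"hand": -1}
    - {"x": 0.049,"y": 0,"z": -0.01,"wx": 0,"wy": 0,"wz": 0,"hand": -1}
    - {"x": 0.049,"y": 0,"z": -0.01,"wx": 0,"wy": 0,"wz": 0,"hand": -1}
    - {"x": 0.049,"y": 0,"z": -0.01,"wx": 0,"wy": 0,"wz": 0,"hand": -1}
    - {"x": 0.049,"y": 0,"z": -0.01,"wx": 0,"wy": 0,"wz": 0,"hand": -1}
    - {"x": 0.049,"y": 0,"z": -0.01,"wx": 0,"wy": 0,"wz": 0,"hand": -1}
    - {"x": 0,"y": 0,"z": 0,"wx": 0,"wy": 0,"wz": 0,"hand": -1}

```text
time: 27.42
tool_pos: [0.489, -0.4175, 0.4922]
tool_rot: [0.216, 0.726, -0.267, 0.596]
contact_force: [0.9, 1.0, -0.0]
gripper_width: 0.413
grasp_force: 61.6
```

```bash
cat > fin.py <<'E'
from h import *
s=manip.state();A=cur();print(A,s["contact_force"],s["joint_pos"],s["time"])
x=A[:3,0]; print("tilt",np.degrees(np.arccos(x[2])))
ax=np.cross(x,[0,0,1]); ax/=np.linalg.norm(ax); w=A[:3,:3].T@(ax*np.arccos(x[2])); print("turn needed (units)",w/(np.pi/4))
E
python3 fin.py
```

```text
[[ 0.1475 -0.645   0.7498  0.489 ]
 [-0.1311 -0.7641 -0.6316 -0.4175]
 [ 0.9803 -0.0051 -0.1973  0.4922]
 [ 0.      0.      0.      1.    ]] [ 0.894   0.9597 -0.0308] [-0.9141 -0.6411  2.1087  0.6148  0.3693  0.9508] 27.4167
tilt 11.381145955312366
turn needed (units) [ 0.      0.2528 -0.0065]
```

Emit:
send_rows:
  rows:
    - {"x": 0.04,"y": 0,"z": -0.006,"wx": 0,"wy": 0.0253,"wz": -0.0006,"hand": -1}
    - {"x": 0.04,"y": 0,"z": -0.006,"wx": 0,"wy": 0.0253,"wz": -0.0006,"hand": -1}
    - {"x": 0.04,"y": 0,"z": -0.006,"wx": 0,"wy": 0.0253,"wz": -0.0006,"hand": -1}
    - {"x": 0.04,"y": 0,"z": -0.006,"wx": 0,"wy": 0.0253,"wz": -0.0006,"hand": -1}
    - {"x": 0.04,"y": 0,"z": -0.006,"wx": 0,"wy": 0.0253,"wz": -0.0006,"hand": -1}
    - {"x": 0.04,"y": 0,"z": -0.003,"wx": 0,"wy": 0.0253,"wz": -0.0006,"hand": -1}
    - {"x": 0.04,"y": 0,"z": -0.003,"wx": 0,"wy": 0.0253,"wz": -0.0006,"hand": -1}
    - {"x": 0.04,"y": 0,"z": -0.003,"wx": 0,"wy": 0.0253,"wz": -0.0006,"hand": -1}
    - {"x": 0.04,"y": 0,"z": 0,"wx": 0,"wy": 0.0253,"wz": -0.0006,"hand": -1}
    - {"x": 0.04,"y": 0,"z": 0,"wx": 0,"wy": 0.0253,"wz": -0.0006,"hand": -1}

```text
time: 28.25
tool_pos: [0.4897, -0.4182, 0.549]
tool_rot: [0.242, 0.665, -0.243, 0.663]
contact_force: [0.1, -0.0, -1.5]
gripper_width: 0.409
grasp_force: 61.7
```

Emit:
send_rows:
  rows:
    - {"x": 0,"y": 0,"z": 0,"wx": 0,"wy": 0,"wz": 0,"hand": -1}
    - {"x": 0,"y": 0,"z": 0,"wx": 0,"wy": 0,"wz": 0,"hand": -1}
    - {"x": 0,"y": 0,"z": 0,"wx": 0,"wy": 0,"wz": 0,"hand": -1}
    - {"x": 0,"y": 0,"z": 0,"wx": 0,"wy": 0,"wz": 0,"hand": -1}
    - {"x": 0,"y": 0,"z": 0,"wx": 0,"wy": 0,"wz": 0,"hand": -1}
    - {"x": 0,"y": 0,"z": 0,"wx": 0,"wy": 0,"wz": 0,"hand": -1}
    - {"x": 0,"y": 0,"z": 0,"wx": 0,"wy": 0,"wz": 0,"hand": -1}
    - {"x": 0,"y": 0,"z": 0,"wx": 0,"wy": 0,"wz": 0,"hand": -1}
    - {"x": 0,"y": 0,"z": 0,"wx": 0,"wy": 0,"wz": 0,"hand": -1}
    - {"x": 0,"y": 0,"z": 0,"wx": 0,"wy": 0,"wz": 0,"hand": -1}

```text
time: 29.08
tool_pos: [0.4897, -0.4182, 0.5492]
tool_rot: [0.242, 0.665, -0.243, 0.663]
contact_force: [-0.2, 0.2, -1.5]
gripper_width: 0.415
grasp_force: 61.7
```

```bash
python3 fin.py
```

```text
[[ 0.0018 -0.6443  0.7648  0.4897]
 [-0.0031 -0.7648 -0.6443 -0.4182]
 [ 1.     -0.0012 -0.0033  0.5492]
 [ 0.      0.      0.      1.    ]] [-0.1587  0.2497 -1.509 ] [-0.917  -0.6558  2.1128  1.0828  0.2461  0.5013] 29.0833
tilt 0.20341599934123952
turn needed (units) [ 0.      0.0042 -0.0016]
```

```bash
python3 - <<'E'
from h import *
A=cur(); C=A[:3,3]-A[:3,2]*.0125
for n in("scene","side"):
    im=grab_frame(n); u,v=[int(k) for k in proj(n,C)]; g=cv2.resize(cv2.cvtColor(im[v-40:v+40,u-40:u+40],6),None,fx=4,fy=4,interpolation=cv2.INTER_CUBIC)
    ref=proj(n,C+[0,0,.03])-proj(n,C-[0,0,.03]); print(n,"vertical edge angle",np.degrees(np.arctan2(ref[1],ref[0]))%180,"len px",np.linalg.norm(ref))
    for x1,y1,x2,y2 in cv2.createLineSegmentDetector().detect(g)[0][:,0]:
        L=np.hypot(x2-x1,y2-y1)/4
        if L>8: print("  L%.1f ang %.1f at %d,%d"%(L,np.degrees(np.arctan2(y2-y1,x2-x1))%180,(x1+x2)/8-40,(y1+y2)/8-40))
E
```

```text
scene vertical edge angle 101.47889667800351 len px 41.42301760884849
  L21.2 ang 72.7 at 9,-6
  L15.2 ang 65.4 at 16,9
  L23.5 ang 87.1 at 5,-28
  L18.3 ang 126.0 at 14,23
  L9.4 ang 122.4 at -18,23
  L14.5 ang 70.0 at 37,-33
  L13.5 ang 110.5 at -22,33
  L11.8 ang 67.1 at 34,-33
  L8.8 ang 76.2 at 38,-22
  L24.6 ang 26.3 at -3,24
  L12.9 ang 33.2 at 34,35
  L10.5 ang 52.3 at 25,27
  L9.5 ang 123.1 at 5,35Traceback (most recent call last):
  File "<stdin>", line 4, in <module>
cv2.error: OpenCV(4.12.0) /io/opencv/modules/imgproc/src/color.cpp:199: error: (-215:Assertion failed) !_src.empty() in function 'cvtColor'
```

```bash
python3 - <<'E'
from h import *
R=np.array([[.1484,-.6436,.7508],[-.1322,-.7653,-.6299],[.9801,-.0058,-.1987]]); P=np.array([.4897,-.4163,.3469]); C=P-R[:,2]*.0125
for n,f in(("scene","f_sc"),("side","f_sd")):
    im=cv2.imread(f"pics/{f}.png"); u,v=[int(k) for k in proj(n,C)]; g=cv2.resize(cv2.cvtColor(im[v-30:v+30,u-30:u+30],6),None,fx=4,fy=4,interpolation=cv2.INTER_CUBIC)
    an=lambda d:round(float(np.degrees(np.arctan2(d[1],d[0]))%180),1)
    print(n,{k:an(proj(n,C+.03*R[:,i])-proj(n,C-.03*R[:,i])) for k,i in(("axis",0),("y",1),("z",2))})
    for k in (-1,1): print("  edge",k,[ (an(proj(n,C+R@[.032,k*.018,j*.018])-proj(n,C+R@[-.032,k*.018,j*.018])), (proj(n,C+R@[.02,k*.018,j*.018])-[u,v]).round().tolist()) for j in(-1,1)])
    for x1,y1,x2,y2 in cv2.createLineSegmentDetector().detect(g)[0][:,0]:
        L=np.hypot(x2-x1,y2-y1)/4
        if L>6: print("  L%.1f ang %.1f at %d,%d"%(L,np.degrees(np.arctan2(y2-y1,x2-x1))%180,(x1+x2)/8-30,(y1+y2)/8-30))
E
```

```text
scene {'axis': 94.9, 'y': 167.6, 'z': 32.3}
  edge -1 [(94.7, [-2.0, -5.0]), (93.9, [-12.0, -11.0])]
  edge 1 [(95.8, [16.0, -9.0]), (95.1, [5.0, -15.0])]
  L11.6 ang 67.7 at -10,24
  L7.5 ang 177.5 at 22,-2
  L14.7 ang 83.1 at -12,10
  L6.1 ang 112.9 at -13,1
  L13.3 ang 32.2 at -5,-13
  L7.9 ang 173.3 at 3,27
  L14.5 ang 94.7 at -11,-9
  L11.4 ang 31.0 at -6,1
  L25.1 ang 15.5 at 17,-18
  L22.2 ang 15.2 at -7,-25
  L8.1 ang 179.1 at 2,-14
  L14.9 ang 98.6 at -27,11
  L9.1 ang 178.4 at 2,-17
  L16.4 ang 167.8 at 7,-13
  L9.0 ang 91.7 at 14,1
  L10.1 ang 30.7 at -5,-1
  L6.9 ang 161.4 at 8,4
  L6.8 ang 21.6 at 2,3
  L9.3 ang 97.5 at 15,-9
  L8.4 ang 16.3 at -26,-22
  L18.6 ang 127.2 at -21,13
  L6.2 ang 20.8 at 4,19
  L9.7 ang 97.9 at -1,-5
  L14.4 ang 126.0 at -21,10
side {'axis': 84.0, 'y': 156.0, 'z': 3.4}
  edge -1 [(84.1, [1.0, -5.0]), (83.6, [-11.0, -6.0])]
  edge 1 [(84.5, [10.0, -9.0]), (84.0, [-2.0, -10.0])]
  L31.9 ang 0.3 at 1,23
  L7.1 ang 13.7 at 5,13
  L6.4 ang 158.1 at -3,-13
  L7.4 ang 9.9 at 6,0
  L6.6 ang 176.7 at 4,-13
  L9.4 ang 1.9 at -2,1
  L6.4 ang 68.1 at -8,3
  L10.6 ang 3.8 at -4,7
  L14.4 ang 104.1 at -23,19
  L6.9 ang 0.8 at 0,16
  L8.2 ang 22.3 at -17,13
  L28.4 ang 0.3 at 2,21
  L6.4 ang 10.7 at 7,1
  L6.6 ang 87.0 at 0,-5
  L13.1 ang 179.6 at 8,25
```

The insert's edges match the tool axes to about 1–2° (scene: 94.7/93.9, 167.8/167.6, 32.2/32.3), so it has not slipped in the grip. Handing in.

```bash
python3 -c "
from plant import job_done; print(job_done())"
```

```text
the job is handed in; nothing more can be done
None
```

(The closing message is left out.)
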